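# Fit the filter cartridge under its yoke and lock the keeper with the flat driver

### The job

Move the filter cartridge from its rest to the station: its body cannot pass down through the yoke, so enter its stem into the bore tilted, from the yoke's open front, then straighten it, stem on the bottom of the bore and neck in the yoke, and let go. Then take the flat driver, seat its blade in the slot and turn the keeper screw clockwise to its stop, so that its tongue closes the mouth of the yoke. Put the driver back upright in its hole in the rack, and leave the other things on the bench alone.

Things in the scene. Friction and masses are not known exactly. Their poses are not given: they have to be found in the camera images.
- cart_cap (a point): Filter cartridge, 0.3 kg, 200 mm long, upright in its rest. Point: middle of its black square cap (26 x 26 x 62 mm, to be gripped), on the axis, 169 mm above the stem's end. z from stem to cap; x, y square to the cap's faces. From below: steel stem 20 mm diameter, 55 long; white body 42 diameter, 55 long; steel neck 18 diameter, 28 long; cap.
- cart_tip (a point): Centre of the lower end of the cartridge's stem; same axes as the cap.
- rest_hole (a point): Grey rest for the cartridge, 100 x 100 mm, fixed. Point: centre of the 27 mm hole in its top, 62 mm above the bench; the stem hangs through it and the body stands on it.
- port_mouth (a point): The station, fixed: white base 130 x 120 x 55 mm with a vertical bore 36 mm in diameter and 35 mm deep in its top, under a steel yoke on a post. Point: centre of the bore's mouth, 55 mm above the bench. z up, x away from the yoke's open front towards the post (which starts 33 mm behind the axis), y to the left.
- yoke (a point): Middle of the flat steel yoke, on the bore axis, 87 mm above the bore's mouth; axes as there. Plate 8 mm thick. Its U-shaped mouth is 28 mm wide, open to -x, between prongs from x = -14 to +14 mm. A lug right of it (y -34 to -60 mm) runs forward to x = -40 mm. Cartridge home: body top 8 mm below the plate, cap 12 mm above it.
- keeper (a joint): Keeper: brass slotted screw head with a dark tongue 72 mm long, 10 wide, that turns with it just above the yoke, stiffly (0.06 N m). 0: tongue points forward, along the station's -x, mouth open; grows clockwise seen from above to the stop at 1.45 rad, tongue across the mouth, 8 degrees forward of the station's +y. Starts nearly open.
- screw_slot (a point): Keeper screw, on its axis at the top of the slot; 22 mm in front (-x) and 48 mm right (-y) of the bore axis, 104 mm above the bore's mouth. z up, x along slot and tongue (turns with them). Slot 26 mm long, 7 wide, 8 deep below this point; bevelled lips along its long sides rise 3.5 mm above it, 14 mm apart at the top.
- driver_handle (a point): Flat driver (square handle), 0.14 kg, 147 mm long, upright in a hole of the rack. Point: middle of the handle (26 x 26 x 66 mm), on the axis, 114 mm above the blade's end. z from blade to handle, x along the blade's width; x, y square to the handle's faces. It stands on a disc guard 36 mm across, underside 75 mm above the blade's end; shank 10 mm.
- driver_blade (a point): Centre of the end of the flat driver's blade (20 mm wide, 4 mm thick, 14 long); same axes as the handle.
- rack_left (a point): Aluminium driver rack, 70 x 170 mm, fixed. Point: centre of its left hole, 28 mm in diameter, in the top 83 mm above the bench; x away from the robot, y to the left.
- rack_right (a point): Centre of the rack's right hole, 100 mm from the left one; otherwise the same.
- hex_handle (a point): Hex driver, a bystander, upright in the rack's other hole: round handle 26 mm in diameter, 45 long (shorter than the flat driver's). Point: middle of the handle.
- bottle: Bystander, loose, to be left alone: amber bottle, 60 mm across, 130 high. Origin at the centre of its underside.
- beaker: Bystander, loose, to be left alone: glass beaker, 72 mm across, 90 high. Origin at the centre of its underside.
- jar: Bystander, loose, to be left alone: white jar, 64 mm across, 70 high. Origin at the centre of its underside.
- pipettor: Bystander, loose, to be left alone: hand pipettor lying flat, about 250 mm long and 26 high, origin near its middle. Origin at the centre of its underside.
- flat_driver: The flat driver's body; origin and axes as driver_blade.
- cartridge: The cartridge's body; origin and axes as cart_tip.

How it is judged:
By the outcome, as a careful person would: the job done as asked, in the order asked, and still so for the second after the job is handed in, with the robot touching nothing.
It also fails if it takes over 72 s, if anything falls off the work surface, if the arm or the gripper's body presses on something with over 40 N, if the wrist force passes 120 N, or if a joint passes its speed limit or range.

### The arm

A 6-joint arm with a two-finger parallel gripper is mounted at the origin on the work surface. World frame = base frame: x ahead of the robot, y to its left, z up, the work surface at z = 0. Lengths are in m, angles in rad, forces in N, time in s.
With the tool pointing down it reaches from about 0.25 to 0.725 m from the base axis. Payload 4 kg.
Tool frame: the origin (TCP) lies midway between the tips of the shut fingers; the grasp point (between the pads) lies 19 mm behind it (bot.grip_point_offset is the distance from the TCP to the grasp point, in m); z points along the fingers, y is the line along which they close (so a half turn about z gives the same grasp; the last joint's range is limited). The gripper opens to 85 mm and grips with 20 to 120 N. Pads are 22 mm wide; open, the fingers measure 114 mm over their backs; the gripper's body (76 mm by 85 mm) begins 54 mm behind the grasp point. The pads swing forward as they close: fully open they stand 13 mm farther back than shut.
Start: joints at [1.309, 0.241, 0.005, 1.335, 0, 1.571], TCP at [0.129, 0.483, 0.231] pointing down, gripper open.
Joint ranges: [-2.72, 2.72], [-1.05, 1.87], [-1.09, 1.28], [-1.99, 2.15], [-1.42, 1.44], [-3.14, 3.14]. Speed limits (rad/s): [2.79, 2.79, 3.14, 3.14, 3.14, 3.14].

### API

Orientations are given as a unit quaternion [x, y, z, w].
In Python, from workcell import bot gives the robot as it stands.
- The arm moves only by the tool step_arm, never from a script. Its argument "targets" is text: rows parted by semicolons, each of 7 numbers parted by spaces: the opening, from -1 (shut) to 1 (fully open), so that 0 is half open, then the shift along the world's x, y, z normalised to -1 to 1, where 1 is 0.5 m, then the turn, a rotation vector about the world's x, y, z normalised to -1 to 1, where 1 is pi/4 rad. In form: gripper x y z wx wy wz; .... A call has 1 to 10 rows; each row is the pose to reach, as a shift and turn from the pose commanded when the call began; what a row does not reach only later rows make up. A row lasts 1/12 s, in which the tool goes at most 41.7 mm and 7.16 degrees, less where a joint would pass 70% of its speed; a pose out of reach is approached as far as the arm can. A call with a number of a shift or a turn outside -1 to 1 is refused whole. A call with a gripper value outside its range is refused whole. The fingers move at their own pace and stop on an object; the grip force is fixed at half the most. Time passes only in rows, so rows that repeat a pose let the fingers close. It gives the time, the measured TCP pose, the force, the opening and the grip force at its end, in the units of the state.
- bot.get_obs(): the state, without advancing time (a new reading comes with each control period).
- bot.camera(name): name is "side" or "top" or "wrist"; returns the picture (420x560x3 uint8, red, green, blue); there is no depth.
- bot.camera_info(name): a dict with "vertical_fov" (degrees; the focal length in pixels is half the picture's height over the tangent of half this angle, whatever the lens; pixels are square), "cx", "cy" (the principal point, pixels), "pose" (4x4, takes a point from camera to world coordinates). Camera axes: x right, y up, looking along -z (the intrinsics and any distortion apply to the point x, -y, -z); pixel columns grow to the right and rows downward; lengths in m; the calibration is good to about 2 mm. The wrist camera is an equidistant fisheye: a pixel r from the principal point sees the ray r / f radians off the axis. A picture is of the moment at which its call begins: read the wrist's pose just before it. camera_info takes no time and is no camera call; for the wrist camera it gives the pose at the moment of the call.
- bot.job_done(): hands the job in; it is judged then, once.
The state is a dict: "clock": time; "joint_pos": joint angles; "joint_vel": joint speeds; "tau": joint torques, N m; "eef_pos": TCP position; "tool_rot": TCP orientation; "ft_force": force on the tool from outside, world axes, zero at the start; "ft_torque": the same for the moment, N m; "grip_width": finger opening in m; "grasp_force": force on a finger pad.
Only numpy, scipy, OpenCV 4.12 (cv2) and the standard library are available. Lean on these libraries where they do the work, as an engineer would, in place of code of your own. Each camera call takes 0.05 s, during which the arm holds its last target. There are 200 camera calls.

## Working session

There is one attempt and no reset: what is moved stays moved. The work goes in short steps, Python scripts to look and compute and a tool call to move; the robot and the scene stay as the last step left them, time stands still between calls to the robot, and variables do not carry over. Pictures are saved under pics/ and viewed, at most 10 in all, crops included, and the job is handed in when it is done.

Besides the shell and the picture viewer there is one more tool, called after ">>>" by a JSON object that holds its "op" and its "data", one argument or row to a line. step_arm: Moves the arm, as the interface text tells. Scaled input: -1 to 1 covers 0.5 m each way for a shift and pi/4 rad each way for a turn. Its arguments: {"type":"object","properties":{"targets":{"type":"string"}},"required":["targets"]}

```bash
ls; mkdir -p pics; python3 - <<'E'
from workcell import bot
import cv2, numpy as np
o=bot.get_obs(); print({k:np.round(v,3).tolist() for k,v in o.items()})
for n in("side","top","wrist"):
    i=bot.camera_info(n); print(n,i["vertical_fov"],i["cx"],i["cy"],np.round(i["pose"],3).tolist(),[k for k in i])
    im=bot.camera(n); cv2.imwrite(f"pics/{n}0.png",im[...,::-1])
E
```

```text
pics
{'clock': 0.0, 'joint_pos': [1.309, 0.241, 0.004, 1.335, 0.0, 1.571], 'joint_vel': [-0.0, -0.0, 0.001, 0.001, -0.0, -0.001], 'tau': [-0.0, -37.232, 25.241, 0.017, -0.0, 0.0], 'eef_pos': [0.129, 0.482, 0.23], 'tool_rot': [0.131, 0.991, -0.001, -0.0], 'ft_force': [0.146, -0.648, -1.132], 'ft_torque': [-0.03, -0.021, -0.053], 'grasp_force': 0.0, 'grip_width': 0.085}
side 57.909188800315476 282.65037149801384 205.6743777720989 [[0.852, 0.257, -0.455, 0.2], [-0.523, 0.403, -0.751, -0.663], [-0.01, 0.878, 0.478, 0.531], [0.0, 0.0, 0.0, 1.0]] ['vertical_fov', 'cx', 'cy', 'pose']
top 52.974890479370934 276.22868504538917 210.17696930552572 [[-0.023, 0.991, -0.134, 0.47], [-1.0, -0.022, 0.006, -0.027], [0.003, 0.134, 0.991, 1.105], [0.0, 0.0, 0.0, 1.0]] ['vertical_fov', 'cx', 'cy', 'pose']
wrist 65.70646984690485 282.08633213010046 205.82092559473952 [[0.258, -0.932, -0.255, 0.064], [0.966, 0.248, 0.071, 0.5], [-0.003, -0.264, 0.964, 0.373], [0.0, 0.0, 0.0, 1.0]] ['vertical_fov', 'cx', 'cy', 'pose']
```

View pics/side0.png

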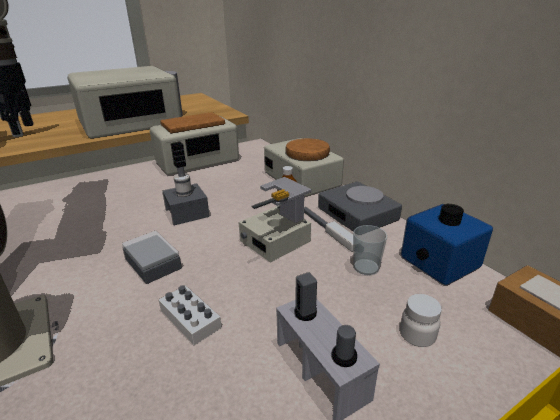

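View pics/top0.png

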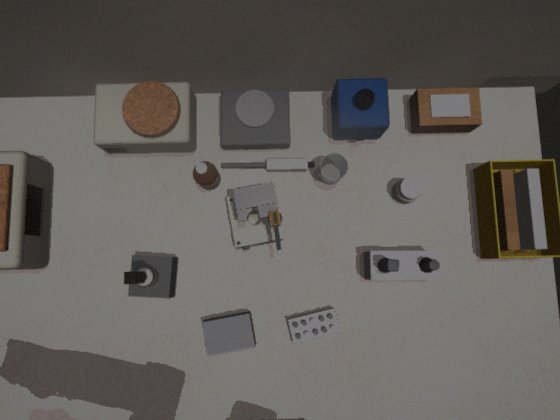

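The side view shows the cartridge at (183,170), the station at (275,215), and the rack with the flat driver at (306,297) and the hex driver at (345,345). In the top view the rest is at (153,277), the station at (255,215) with its open front facing the robot, the flat driver at about (388,265) and the hex driver at (430,265).

```bash
cat > h.py <<'E'
import numpy as np, cv2
from scipy.optimize import least_squares
from scipy.spatial.transform import Rotation as R
from workcell import bot
def cam(n): 
    i=bot.camera_info(n); return dict(n=n,f=210/np.tan(np.radians(i["vertical_fov"]/2)),cx=i["cx"],cy=i["cy"],T=np.array(i["pose"]))
def ray(c,p):
    d=np.array([p[0]-c["cx"],p[1]-c["cy"]])/c["f"]; r=np.hypot(*d)+1e-12
    v=np.array([d[0],-d[1],-1.]) if c["n"]!="wrist" else np.array([np.sin(r)*d[0]/r,-np.sin(r)*d[1]/r,-np.cos(r)])
    return c["T"][:3,3],c["T"][:3,:3]@(v/np.linalg.norm(v))
def plane(c,p,z):
    o,d=ray(c,p); return o+d*(z-o[2])/d[2]
def tri(*cps):
    A=np.zeros((3,3));b=np.zeros(3)
    for c,p in cps:
        o,d=ray(c,p);P=np.eye(3)-np.outer(d,d);A+=P;b+=P@o
    x=np.linalg.solve(A,b)
    return x,[np.linalg.norm((np.eye(3)-np.outer(ray(c,p)[1],ray(c,p)[1]))@(x-c["T"][:3,3])) for c,p in cps]
def proj(c,X):
    v=c["T"][:3,:3].T@(np.asarray(X,float)-c["T"][:3,3])
    if c["n"]=="wrist":
        r=np.hypot(v[0],v[1]);t=np.arctan2(r,-v[2])*c["f"]/(r+1e-12); return np.array([c["cx"]+v[0]*t,c["cy"]-v[1]*t])
    return np.array([c["cx"]-c["f"]*v[0]/v[2],c["cy"]+c["f"]*v[1]/v[2]])
def snap(name):
    import pickle
    c=cam("wrist"); im=bot.camera("wrist")[...,::-1].copy(); cv2.imwrite(f"pics/{name}.png",im); pickle.dump(c,open(f"pics/{name}.pkl","wb")); return c,im
E
python3 - <<'E'
from h import *
s=cv2.imread("pics/side0.png");t=cv2.imread("pics/top0.png")
def crop(im,x,y,w,h,k): return cv2.resize(im[y:y+h,x:x+w],None,fx=k,fy=k,interpolation=cv2.INTER_CUBIC)
g=lambda im:np.clip(im.astype(float)*1.5,0,255).astype(np.uint8)
A=crop(s,225,165,100,100,3);B=crop(g(t),215,170,100,100,3)
C=crop(s,150,135,66,100,3);D=crop(g(t),110,240,80,70,3)[:210]
E=crop(s,265,265,120,100,3)[:300];F=crop(g(t),355,235,100,70,3)
top=np.hstack([A,B,C]); print(top.shape)
cv=np.zeros((600,800,3),np.uint8); cv[:300,:top.shape[1]]=top[:, :800]
cv[300:600,:360]=E; cv[300:510,360:600]=D[:, :240]; 
F2=cv2.resize(F,(200,140)); cv[300:440,600:800]=F2
cv2.imwrite("pics/comp.png",cv)
E
```

```text
(300, 798, 3)
```

View pics/comp.png

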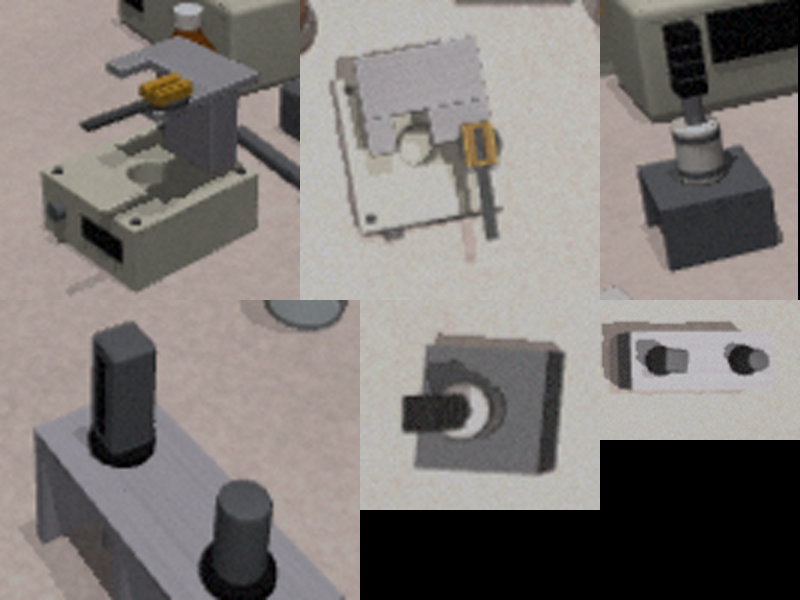

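The composite confirms the layout: screw head at side (280,195) and top (275,218), tongue pointing towards the robot, bore at top (253,219), cap top at side (178,144) and top (129,278), driver top at side (306,277) and top (394,265). The post does not rise above the plate.

```bash
python3 - <<'E'
from h import *
np.set_printoptions(precision=4,suppress=True)
s,t=cam("side"),cam("top")
for n,a,b in(("cap top",(177.7,144),(129,277.7)),("drv top",(306.3,276.7),(394,265)),("screw",(280,194),(275,218)),("tongue end",(253,207.5),(278.3,249.3)),("hex top",(346,329),(434,265))):
    print(n,*tri((s,a),(t,b)))
for n,p,z in(("bore",(253.3,219),.055),("restc",(110+125/3,240+108/3),.062),("base fl",(215+60/3,170+232/3),.055),("base fr",(215+200/3,170+212/3),.055),("screw",(275,218),.159),("tong",(278.3,249.3),.155)):print(n,plane(t,p,z))
print(R.from_quat(bot.get_obs()["tool_rot"]).as_matrix())
E
```

```text
cap top [0.4559 0.2813 0.2038] [np.float64(0.0011000913094519921), np.float64(0.001100091309452145)]
drv top [ 0.4677 -0.2913  0.1584] [np.float64(0.0010662385757833684), np.float64(0.0010662385757834558)]
screw [ 0.5793 -0.0288  0.1574] [np.float64(0.000834433214972215), np.float64(0.000834433214972257)]
tongue end [ 0.5092 -0.0348  0.1473] [np.float64(0.000658888708872772), np.float64(0.0006588887088729781)]
hex top [ 0.4659 -0.3889  0.1363] [np.float64(0.0007632379872931292), np.float64(0.0007632379872931227)]
bore [0.5907 0.025  0.055 ]
restc [0.4554 0.275  0.062 ]
base fl [0.5209 0.0715 0.055 ]
base fr [ 0.5348 -0.0447  0.055 ]
screw [ 0.5799 -0.0291  0.159 ]
tong [ 0.5095 -0.035   0.155 ]
[[-0.9659  0.2588 -0.0004]
 [ 0.2588  0.9659 -0.0016]
 [ 0.     -0.0016 -1.    ]]
```

>>> {"op": "step_arm", "data": {
  "targets": "1 0.2 -0.12 0.12 0 0 -0.4; 1 0.65 -0.4 0.2 0 0 -1; 1 0.65 -0.4 0.2 0 0 -1; 1 0.65 -0.4 0.2 0 0 -1; 1 0.65 -0.4 0.2 0 0 -1; 1 0.65 -0.4 0.2 0 0 -1; 1 0.65 -0.4 0.2 0 0 -1; 1 0.65 -0.4 0.2 0 0 -1; 1 0.65 -0.4 0.2 0 0 -1; 1 0.65 -0.4 0.2 0 0 -1"
}}

```text
clock: 0.98
eef_pos: [0.4579, 0.2803, 0.3318]
tool_rot: [0.502, 0.865, 0.0, 0.001]
ft_force: [-0.0, -0.1, 0.1]
grip_width: 0.0855
grasp_force: 0.0
```

>>> {"op": "step_arm", "data": {
  "targets": "1 0 0 0 0 0 -0.66; 1 0 0 0 0 0 -0.66; 1 0 0 0 0 0 -0.66; 1 0 0 0 0 0 -0.66; 1 0 0 0 0 0 -0.66; 1 0 0 0 0 0 -0.66"
}}

```text
clock: 1.48
eef_pos: [0.4543, 0.2829, 0.331]
tool_rot: [0.704, 0.71, -0.0, -0.0]
ft_force: [0.1, -0.2, -1.3]
grip_width: 0.0854
grasp_force: 0.0
```

```bash
python3 - <<'E'
from h import *
c,im=snap("w1"); print(c["T"][:3,3],proj(c,[.456,.281,.207]))
E
```

```text
[0.45387688 0.3505161  0.47364632] [284.57220673 200.99021326]
```

>>> {"op": "step_arm", "data": {
  "targets": "1 -0.14 0 0.06 0 0 0; 1 -0.14 0 0.06 0 0 0; 1 -0.14 0 0.06 0 0 0; 1 -0.14 0 0.06 0 0 0; 1 -0.14 0 0.06 0 0 0"
}}

```text
clock: 1.95
eef_pos: [0.3846, 0.2831, 0.3613]
tool_rot: [0.705, 0.71, 0.0, 0.0]
ft_force: [0.0, -0.6, -0.1]
grip_width: 0.0853
grasp_force: 0.0
```

```bash
python3 - <<'E'
from h import *
c,im=snap("w2"); print(c["T"][:3,3],proj(c,[.456,.281,.207]))
a=cv2.imread("pics/w1.png"); cv2.imwrite("pics/w12.png",cv2.resize(np.hstack([a[:, 80:480],im[:, 80:480]]),(800,420)))
E
```

```text
[0.38393474 0.35071823 0.50409526] [357.06901053 194.04757333]
```

View pics/w12.png

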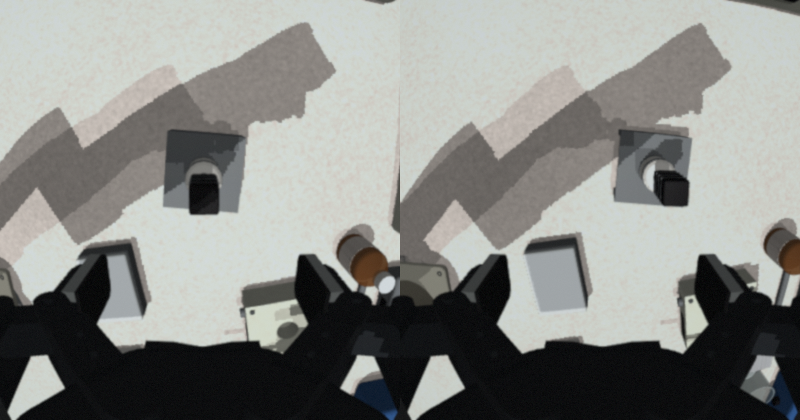

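The wrist views show the cap at about (284,195) in w1 and (355,190) in w2, black on the grey rest, nearly square to the picture.

```bash
python3 - <<'E'
from h import *
import pickle
np.set_printoptions(precision=4,suppress=True)
for n in("w1","w2"):
    c=pickle.load(open(f"pics/{n}.pkl","rb"));im=cv2.imread(f"pics/{n}.png")
    x,y=proj(c,[.456,.281,.207]).astype(int)
    g=im[y-45:y+35,x-45:x+45].max(2)
    m=(g<45).astype(np.uint8); cs=max(cv2.findContours(m,0,cv2.CHAIN_APPROX_NONE)[0],key=cv2.contourArea)
    print(n,cv2.contourArea(cs),(cv2.approxPolyDP(cs,2.0,True)[:,0]+[x-45,y-45]).tolist())
    print("rows"); print(g[20:60:2,22:70:2])
E
```

```text
w1 986.5 [[272, 175], [270, 211], [296, 212], [295, 176]]
rows
[[ 78  77  84 111 120  74  29  27  25  26  21  23  18  26  26  23  31  73
  142 142 110 109 128 127]
 [ 77  78  89 115 106  46  17  18  20  15  17  18  16  21  19  21  19  30
  118 146 122 124 128 126]
 [ 78  78  94 114  90  34  23  23  18  22  17  19  21  20  23  19  22  29
   89 145 127 124 127 128]
 [ 81  89 103 113  80  26  19  19  17  17  18  17  19  14  13  19  16  20
   66 134 125 126 126 127]
 [105 124 113 110  66  20  12  14  17  14  17  15  15  14  13  16  11  15
   44 119 126 125 128 128]
 [127 130 123 115  57  15  11   7   6   9  11   7  13   8   9  11  13   5
   32 140 148 127 127 127]
 [130 131 128 120  52  17  11  11  11  12  11  15  14  10  11  12  10  12
   28 125 137 128 129 128]
 [131 131 130 119  50  11  10  12  13  12  15  12  15  15  12  13  16  15
   21  96 129 129 127 128]
 [131 131 129 125  49  14  17  13  12  17  18  15  14  16  14  17  23  22
   20  93 129 129 128 128]
 [130 131 130 125  49  13  17  15  15  12  13  11  17  16  18  23  25  22
   24  92 128 129 127 127]
 [131 129 130 124  50  12  
[... 2391 characters left out ...]
57  22  38  12  30  35  36  36  37  35  34  34  35  34  33  32  96
  200 210 209 211 210 211]
 [121 104  40  43  14  31  37  39  38  34  33  35  33  34  31  31  31 110
  200 207 211 210 210 210]
 [123 118  92  36  11  30  37  35  36  37  33  34  35  32  33  30  33 125
  207 208 208 210 210 212]
 [122 122 115  63  16  29  37  36  34  36  35  33  32  34  32  32  34 131
  205 207 211 211 212 212]
 [123 122 121 107  38  29  36  36  36  34  34  35  31  31  32  30  37 153
  209 210 209 211 212 211]
 [183 180 170 166 135  78  72  71  70  66  62  55  54  47  50  69  88 177
  212 212 212 211 212 212]
 [208 209 209 209 207 193 189 184 182 180 183 178 178 174 167 186 196 210
  211 212 212 211 211 213]]
```

```bash
python3 - <<'E'
from h import *
import pickle
np.set_printoptions(precision=4,suppress=True)
a,b=[pickle.load(open(f"pics/{n}.pkl","rb")) for n in("w1","w2")]
for p,q in(((283.6,199),(355,192)),((270.3,211.8),(342.3,204)),((296.6,212.3),(367.8,204.8)),((296.4,186.5),(367.8,180))):print(*tri((a,p),(b,q)))
print([plane(a,p,.207) for p in((270.3,211.8),(296.6,212.3),(283.6,199))],[plane(b,p,.207) for p in((342.3,204),(367.8,204.8),(355,192))])
im=cv2.imread("pics/w1.png")
# rest outline
c=np.abs(im.astype(int)-im.astype(int).mean(2,keepdims=True)).max(2)
print(proj(a,[.4554,.275,.062]),bot.get_obs()["eef_pos"],bot.get_obs()["joint_pos"])
E
```

```text
[0.4552 0.2815 0.2015] [np.float64(0.00019052626634141694), np.float64(0.00019052626634134267)]
[0.4436 0.269  0.1991] [np.float64(4.1790332536686465e-05), np.float64(4.179033253657628e-05)]
[0.4662 0.272  0.2113] [np.float64(0.0003670458872863042), np.float64(0.0003670458872863543)]
[0.4657 0.2944 0.2076] [np.float64(0.0006009160907732864), np.float64(0.0006009160907732859)]
[array([0.4439, 0.2713, 0.207 ]), array([0.4664, 0.2711, 0.207 ]), array([0.4552, 0.2827, 0.207 ])] [array([0.4421, 0.271 , 0.207 ]), array([0.4675, 0.2704, 0.207 ]), array([0.4538, 0.283 , 0.207 ])]
[283.4546 177.0468] [0.3848 0.283  0.3608] [ 0.6343  0.1799  0.2611  1.6521 -0.0003  2.1989]
```

>>> {"op": "step_arm", "data": {
  "targets": "1 0.141 0 0 0 0 -0.01; 1 0.141 0 -0.02 0 0 -0.01; 1 0.141 0 -0.08 0 0 -0.01; 1 0.141 0 -0.16 0 0 -0.01; 1 0.141 0 -0.24 0 0 -0.01; 1 0.141 0 -0.32 0 0 -0.01; 1 0.141 0 -0.392 0 0 -0.01; 1 0.141 0 -0.392 0 0 -0.01; 0.2 0.141 0 -0.392 0 0 -0.01; -1 0.141 0 -0.392 0 0 -0.01"
}}

```text
clock: 2.83
eef_pos: [0.4564, 0.2835, 0.1668]
tool_rot: [0.708, 0.706, 0.001, 0.0]
ft_force: [0.2, -0.3, 1.0]
grip_width: 0.0643
grasp_force: 0.0
```

>>> {"op": "step_arm", "data": {
  "targets": "-1 0 0 0 0 0 0; -1 0 0 0 0 0 0; -1 0 0 0 0 0 0; -1 0 0 0 0 0 0; -1 0 0 0 0 0 0"
}}

```text
clock: 3.25
eef_pos: [0.4559, 0.2839, 0.1678]
tool_rot: [0.708, 0.706, 0.002, 0.0]
ft_force: [-1.1, -0.2, 5.9]
grip_width: 0.0254
grasp_force: 59.4
```

>>> {"op": "step_arm", "data": {
  "targets": "-1 0 0 0.03 0 0 0; -1 0 0 0.09 0 0 0; -1 0 0 0.17 0 0 0; -1 0 0 0.25 0 0 0; -1 0 -0.06 0.33 0 0 0; -1 0.01 -0.14 0.38 0 0 0; -1 0.02 -0.22 0.38 0 0 0; -1 0.03 -0.3 0.38 0 0 0; -1 0.03 -0.36 0.38 0 0 0; -1 0.03 -0.36 0.38 0 0 0"
}}

```text
clock: 4.08
eef_pos: [0.4698, 0.0965, 0.3562]
tool_rot: [0.711, 0.703, -0.001, 0.002]
ft_force: [0.4, 1.2, -2.8]
grip_width: 0.0253
grasp_force: 60.2
```

```bash
python3 - <<'E'
from h import *
o=bot.get_obs();print(o["eef_pos"],o["ft_force"],o["grip_width"])
c,im=snap("w3"); print(c["T"][:3,3],proj(c,[.5907,.025,.055]),proj(c,[.58,-.029,.159]))
cv2.imwrite("pics/side1.png",bot.camera("side")[...,::-1]);cv2.imwrite("pics/top1.png",bot.camera("top")[...,::-1])
E
```

```text
[0.46983059 0.09649437 0.35618173] [ 0.39358993  1.18481116 -2.77204043] 0.02533842906795557
[0.47031912 0.16471609 0.49859915] [365.44587175 214.93936916] [373.49287025 282.44758421]
```

>>> {"op": "step_arm", "data": {
  "targets": "-1 0.4 0 0 0 0 0; -1 0.4 0 0 0 0 0; -1 0.4 0 0 0 0 0; -1 0.4 0 0 0 0 0; -1 0.4 0 0 0 0 0; -1 0.4 0 0 0 0 0; -1 0.4 0 0 0 0 0"
}}

```text
clock: 4.82
eef_pos: [0.672, 0.1052, 0.3483]
tool_rot: [0.707, 0.707, -0.003, -0.003]
ft_force: [0.1, -1.1, -3.3]
grip_width: 0.0252
grasp_force: 61.7
```

```bash
python3 - <<'E'
from h import *
o=bot.get_obs();print(o["eef_pos"],o["ft_force"],o["grip_width"])
c,im=snap("w4"); print(c["T"][:3,3],proj(c,[.5907,.025,.055]),proj(c,[.58,-.029,.159]))
a=cv2.imread("pics/w3.png"); s=cv2.imread("pics/side1.png")
cv2.imwrite("pics/w34.png",np.vstack([cv2.resize(np.hstack([a,im]),(800,300)),cv2.resize(np.hstack([s,cv2.imread("pics/top1.png")]),(800,300))]))
E
```

```text
[0.67203847 0.10520313 0.34834199] [ 0.07746247 -1.09349288 -3.26434355] 0.02516017263518718
[0.67322646 0.1729178  0.4909727 ] [227.33022618 223.87051559] [207.21615863 293.60073854]
```

View pics/w34.png

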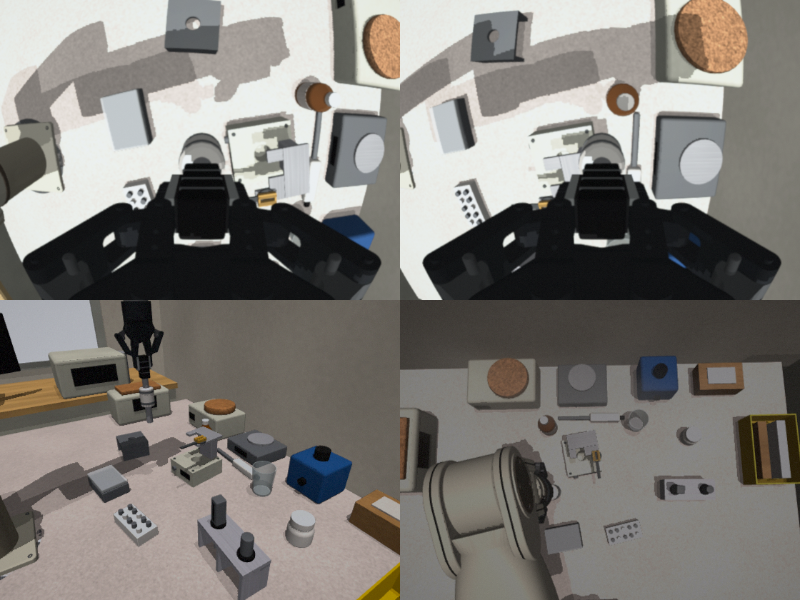

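The upper pictures show the station to the right of the held cartridge in w3 (bore about (378,217), screw (373,280)) and to its left in w4; the rest is now empty. The side view shows the cartridge hanging straight in the gripper.

```bash
python3 - <<'E'
from h import *
a=cv2.imread("pics/w3.png")[150:310,310:443];b=cv2.imread("pics/w4.png")[155:315,170:303]
f=lambda i:cv2.resize(np.clip(i*1.0,0,255).astype(np.uint8),None,fx=3,fy=3,interpolation=cv2.INTER_CUBIC)
s=cv2.imread("pics/side1.png")[50:190,170:240] 
cv2.imwrite("pics/z34.png",np.hstack([f(a),f(b)]))
E
```

```text
(no output)
```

View pics/z34.png

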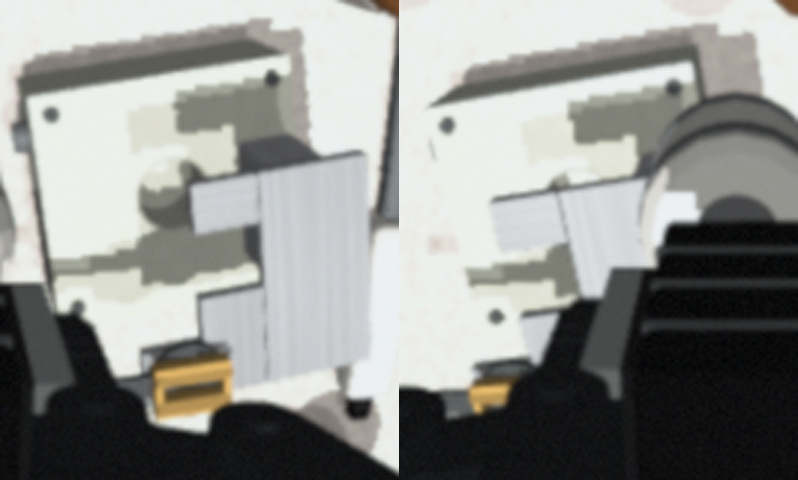

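```bash
python3 - <<'E'
from h import *
import pickle
np.set_printoptions(precision=4,suppress=True)
a,b=[pickle.load(open(f"pics/{n}.pkl","rb")) for n in("w3","w4")]
L=lambda X,Y:(310+X/3,150+Y/3)
Rr=lambda X,Y:(170+(X-399)/3,155+Y/3)
print("tri prong fl",*tri((a,L(193,184)),(b,Rr(492,202))))
print("tri A",*tri((a,L(196,234)),(b,Rr(501,250))))
print("tri holeFL",*tri((a,L(51,114)),(b,Rr(447,125))))
print("tri holeBL",*tri((a,L(272,77)),(b,Rr(673,88))))
print("tri holeFR",*tri((a,L(77,308)),(b,Rr(496,317))))
P={k:plane(a,L(*v),.146)[:2] for k,v in dict(fl=(193,184),A=(196,234),B=(258,222),C=(198,296),D=(262,285)).items()};print(P)
Q={k:plane(b,Rr(*v),.146)[:2] for k,v in dict(fl=(492,202),A=(501,250)).items()};print(Q)
c=(P["A"]+P["B"]+P["C"]+P["D"])/4;y=(P["A"]+P["B"]-P["C"]-P["D"]);x=(P["B"]+P["D"]-P["A"]-P["C"])
print("ctr",c,"yaw y",np.degrees(np.arctan2(-y[0],y[1])),"yaw x",np.degrees(np.arctan2(x[1],x[0])),np.linalg.norm(x)/2,np.linalg.norm(y)/2)
H=[plane(a,L(*v),.055)[:2] for v in((51,114),(272,77),(77,308))];print("holes a",H,"ctr",(H[1]+H[2])/2, [np.degrees(np.arctan2(*(H[1]-H[0])[::-1])),np.degrees(np.arctan2(*(H[0]-H[2])[::-1]))])
H=[plane(b,Rr(*v),.055)[:2] for v in((447,125),(673,88),(496,317))];print("holes b",H,"ctr",(H[1]+H[2])/2)
print("bore",plane(a,L(170,192),.055))
print("slot",plane(a,L(194,390),.155),plane(a,L(165,394),.151)-plane(a,L(222,386),.151))
s=cam("side"); print("tip pred side", proj(s,[.4698,.0965,.1955]))
E
```

```text
tri prong fl [0.5769 0.0574 0.1451] [np.float64(0.00026659482388720216), np.float64(0.0002665948238872051)]
tri A [0.5792 0.0376 0.1463] [np.float64(0.00024364578224039593), np.float64(0.00024364578224040376)]
tri holeFL [0.5323 0.0655 0.0561] [np.float64(0.00011318259327779214), np.float64(0.00011318259327780442)]
tri holeBL [0.6407 0.0834 0.0566] [np.float64(0.0005662457102518293), np.float64(0.0005662457102518041)]
tri holeFR [ 0.5488 -0.0338  0.0555] [np.float64(0.00020364048762585424), np.float64(0.00020364048762581375)]
{'fl': array([0.5766, 0.0579]), 'A': array([0.5794, 0.0373]), 'B': array([0.6053, 0.0417]), 'C': array([0.5826, 0.0106]), 'D': array([0.6101, 0.0144])}
{'fl': array([0.5771, 0.0574]), 'A': array([0.5792, 0.0378])}
ctr [0.5943 0.026 ] yaw y 8.425109262920438 yaw x 8.789729837035798 0.02698234001721425 0.027326331560888595
holes a [array([0.5324, 0.0654]), array([0.6412, 0.0837]), array([ 0.5488, -0.0338])] ctr [0.595  0.0249] [np.float64(9.547145702544682), np.float64(99.3684208166487)]
holes b [array([0.5319, 0.0652]), array([0.6406, 0.0825]), array([ 0.5486, -0.0343])] ctr [0.5946 0.0241]
bore [0.5925 0.0264 0.055 ]
slot [ 0.5824 -0.0279  0.155 ] [-0.0247 -0.0024  0.    ]
tip pred side [209.6339 169.4968]
```

The zoomed views give the yoke corners, which triangulate to z=0.146, and the base holes at z=0.056. That puts the bore axis at about (0.5945, 0.0258) with the station yawed about 9°. The slot is near (0.581,-0.026), and its tongue is 3 to 4° off open.

>>> {"op": "step_arm", "data": {
  "targets": "-1 -0.43 -0.2 0.01 0 0 0.2; -1 -0.43 -0.2 0.01 0 0 0.2; -1 -0.43 -0.2 0.01 0 0 0.2; -1 -0.43 -0.2 0.01 0 0 0.2; -1 -0.43 -0.2 0.01 0 0 0.2; -1 -0.43 -0.2 0.01 0 0 0.2; -1 -0.43 -0.2 0.01 0 0 0.2; -1 -0.43 -0.2 0.01 0 0 0.2; -1 -0.43 -0.2 0.01 0 0 0.2"
}}

```text
clock: 5.62
eef_pos: [0.4536, 0.0037, 0.3624]
tool_rot: [0.65, 0.76, 0.002, 0.002]
ft_force: [-0.2, -0.8, -2.8]
grip_width: 0.0257
grasp_force: 62.3
```

```bash
cat >> h.py <<'E'
B=np.array([.5945,.0258]);YAW=np.radians(9.);XS=np.array([np.cos(YAW),np.sin(YAW)]);YS=np.array([-XS[1],XS[0]])
L=.1608; OY=.0006
def st(px,pz,th): # station mm, deg -> TCP world
    t=np.radians(th); return np.r_[B+XS*(px/1000-L*np.sin(t))+YS*OY,pz/1000+L*np.cos(t)]
def where():
    o=bot.get_obs();M=R.from_quat(o["tool_rot"]).as_matrix();u=-M[:,2];p=np.array(o["eef_pos"])-L*u
    d=p[:2]-B; th=np.degrees(np.arcsin(-u[:2]@XS)); lat=np.degrees(np.arcsin(u[:2]@YS)); yaw=np.degrees(np.arctan2(M[1,1],M[0,1]))
    return o,np.round([d@XS*1000,(d@YS-OY)*1000,p[2]*1000,th,lat,yaw],2)
def plan(W,c0,rot0=0):
    # rows from measured TCP c0 ; tilt relative to rot0 deg
    for w in W:
        d=(st(*w)-c0)/.5; r=np.radians(w[2]-rot0)/(np.pi/4)*np.r_[-YS,0]
        print(w,np.round(d,4),np.round(r,3))
E
python3 - <<'E'
from h import *
o,w=where(); print(o["eef_pos"],o["ft_force"],w)
plan([(-75,110,30),(-60,80,30)],np.array(o["eef_pos"]))
E
```

```text
[0.45357649 0.00367994 0.36241882] [-0.15913032 -0.83487207 -2.75929486] [-1.4185e+02 -4.7000e-01  2.0162e+02  2.9000e-01  2.0000e-02  8.9100e+00]
(-75, 110, 30) [-0.0253 -0.0032 -0.2263] [ 0.104 -0.658  0.   ]
(-60, 80, 30) [ 0.0043  0.0015 -0.2863] [ 0.104 -0.658  0.   ]
```

>>> {"op": "step_arm", "data": {
  "targets": "-1 0 0 -0.04 0.02 -0.13 0; -1 -0.01 -0.001 -0.09 0.042 -0.263 0; -1 -0.015 -0.002 -0.14 0.062 -0.395 0; -1 -0.02 -0.003 -0.19 0.083 -0.526 0; -1 -0.025 -0.003 -0.226 0.104 -0.658 0; -1 -0.01 0 -0.25 0.104 -0.658 0; -1 0.004 0.002 -0.286 0.104 -0.658 0; -1 0.004 0.002 -0.286 0.104 -0.658 0; -1 0.004 0.002 -0.286 0.104 -0.658 0"
}}

```text
clock: 6.37
eef_pos: [0.4565, 0.0047, 0.2168]
tool_rot: [0.628, 0.734, 0.196, 0.167]
ft_force: [0.7, -0.9, -2.1]
grip_width: 0.0252
grasp_force: 62.9
```

```bash
python3 - <<'E'
from h import *
s=bot.camera("side")[...,::-1]; o,w=where(); print(o["eef_pos"],o["ft_force"],o["grip_width"],w)
cv2.imwrite("pics/side2.png",s)
c=cam("side");M=R.from_quat(o["tool_rot"]).as_matrix();u=-M[:,2];tip=np.array(o["eef_pos"])-L*u
for q in(0,.055,.110,.138):print(q,proj(c,tip+q*u))
p=proj(c,tip+.06*u).astype(int)
cv2.imwrite("pics/side2c.png",cv2.resize(s[p[1]-60:p[1]+60,p[0]-60:p[0]+60],None,fx=5,fy=5,interpolation=cv2.INTER_CUBIC));print(p-60)
plan([(-30,80,30),(-2,78,30),(3,55,30),(5,42,30)],np.array(o["eef_pos"]),w[3])
E
```

```text
[0.45764787 0.00452736 0.21832318] [ 0.51314369  0.49896729 -2.13379059] 0.025632622689232658 [-5.807e+01 -1.400e-01  7.908e+01  3.001e+01 -2.000e-02  8.910e+00]
0 [254.95100572 221.01278859]
0.055 [244.05631264 206.79370149]
0.11 [232.12029231 191.21553776]
0.138 [225.59460419 182.69860874]
[183 145]
(-30, 80, 30) [0.0554 0.0092 0.0019] [-0.  0. -0.]
(-2, 78, 30) [ 0.1107  0.018  -0.0021] [-0.  0. -0.]
(3, 55, 30) [ 0.1206  0.0195 -0.0481] [-0.  0. -0.]
(5, 42, 30) [ 0.1246  0.0201 -0.0741] [-0.  0. -0.]
```

View pics/side2c.png

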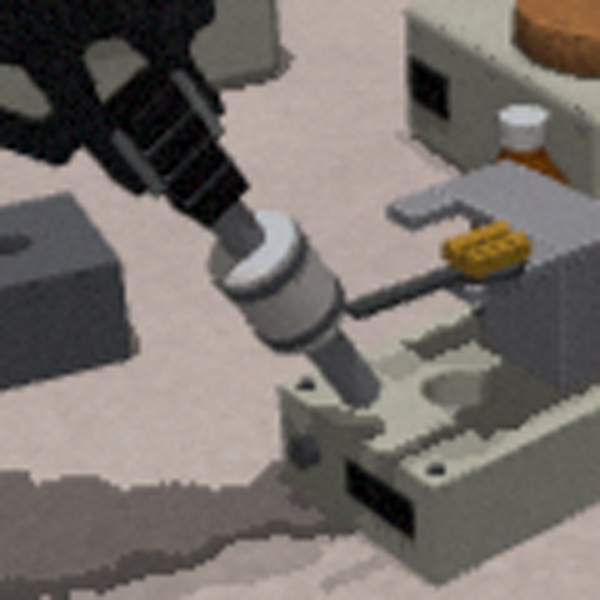

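The tilted cartridge clears the station. The crop shows the stem end at about (362,390), the body's lower rim at about (307,323), and base holes at (305,384) and (436,469). The cartridge looks slightly further along its axis than predicted, so I am checking that against known points.

```bash
python3 - <<'E'
from h import *
c=cam("side");o,w=where()
f=lambda p:np.round((p-np.array([183,145]))*5,1)
for n,X in(("FL",[.5322,.0653,.055]),("FR",[.5488,-.034,.055]),("prong fl",[.577,.0577,.146]),("A",[.5793,.0376,.146])):print(n,f(proj(c,X)))
M=R.from_quat(o["tool_rot"]).as_matrix();u=-M[:,2];tip=np.array(o["eef_pos"])-L*u
im=cv2.imread("pics/side2.png").astype(np.float32).mean(2)
S=np.arange(-.02,.15,.003);print([(int(s*1000),int(cv2.getRectSubPix(im,(1,1),tuple(map(float,proj(c,tip+s*u))))[0,0])) for s in S])
for q in(-.01,0,.01):print(q,f(proj(c,tip+q*u)))
E
```

```text
FL [306.9 382.4]
FR [438.  467.7]
prong fl [388.1 197.9]
A [413.2 212.4]
[(-20, 164), (-17, 154), (-14, 111), (-11, 78), (-8, 80), (-5, 80), (-2, 79), (0, 79), (3, 79), (6, 75), (9, 71), (12, 68), (15, 65), (18, 66), (21, 64), (24, 64), (27, 63), (30, 66), (33, 88), (36, 93), (39, 61), (42, 53), (45, 80), (48, 103), (51, 106), (54, 106), (57, 106), (60, 108), (63, 110), (66, 110), (69, 108), (72, 98), (75, 60), (78, 53), (81, 78), (84, 122), (87, 170), (90, 188), (93, 188), (96, 188), (99, 136), (102, 84), (105, 77), (108, 77), (111, 74), (114, 71), (117, 65), (120, 62), (123, 63), (126, 27), (129, 8), (132, 5), (135, 7), (138, 12), (141, 29), (144, 17), (147, 10)]
-0.01 [369.2 392.3]
0 [359.8 380.1]
0.01 [350.2 367.6]
```

Fixed points agree to 0.5 px. After allowing for the cylinder's near surface, the cartridge sits only about 2 mm lower than assumed, so I set L=162.5 mm and will check the depth by force.

```bash
sed -i 's/^L=.1608/L=.1625/' h.py; python3 - <<'E'
from h import *
o,w=where(); print(w); plan([(-30,80,30),(-2,78,30),(2,62,30),(4,50,30)],np.array(o["eef_pos"]),w[3])
E
```

```text
[-5.722e+01 -1.400e-01  7.761e+01  3.001e+01 -2.000e-02  8.910e+00]
(-30, 80, 30) [0.0538 0.0089 0.0048] [-0.  0. -0.]
(-2, 78, 30) [0.1091 0.0177 0.0008] [-0.  0. -0.]
(2, 62, 30) [ 0.117   0.0189 -0.0312] [-0.  0. -0.]
(4, 50, 30) [ 0.1209  0.0196 -0.0552] [-0.  0. -0.]
```

>>> {"op": "step_arm", "data": {
  "targets": "-1 0.054 0.009 0.005 0 0 0; -1 0.109 0.018 0.001 0 0 0; -1 0.117 0.019 -0.015 0 0 0; -1 0.117 0.019 -0.031 0 0 0; -1 0.121 0.02 -0.043 0 0 0; -1 0.121 0.02 -0.055 0 0 0; -1 0.121 0.02 -0.055 0 0 0; -1 0.121 0.02 -0.055 0 0 0; -1 0.121 0.02 -0.055 0 0 0"
}}

```text
clock: 7.17
eef_pos: [0.5174, 0.0138, 0.1903]
tool_rot: [0.628, 0.734, 0.197, 0.168]
ft_force: [-0.5, -0.2, -2.5]
grip_width: 0.0252
grasp_force: 62.9
```

```bash
python3 - <<'E'
from h import *
s=bot.camera("side")[...,::-1]; o,w=where(); print(o["eef_pos"],o["ft_force"],o["grip_width"],w)
cv2.imwrite("pics/side3.png",s)
plan([(5,42,30),(6,36,28),(6.5,32,26),(7,28.5,24),(7,26,22),(6.5,25.5,20)],np.array(o["eef_pos"]),w[3])
E
```

```text
[0.51761951 0.01377746 0.19057276] [ 0.03507548  0.83617155 -2.82726344] 0.0254361817680158 [ 3.580e+00 -5.400e-01  4.993e+01  3.006e+01  3.000e-02  8.820e+00]
(5, 42, 30) [ 0.003   0.0014 -0.0157] [-0.     0.001 -0.   ]
(6, 36, 28) [ 0.0147  0.0032 -0.0222] [-0.007  0.045 -0.   ]
(6.5, 32, 26) [ 0.0257  0.005  -0.025 ] [-0.014  0.089 -0.   ]
(7, 28.5, 24) [ 0.0368  0.0067 -0.0272] [-0.021  0.133 -0.   ]
(7, 26, 22) [ 0.0472  0.0084 -0.0278] [-0.028  0.177 -0.   ]
(6.5, 25.5, 20) [ 0.0566  0.0099 -0.0247] [-0.035  0.221 -0.   ]
```

>>> {"op": "step_arm", "data": {
  "targets": "-1 0.003 0.001 -0.016 0 0 0; -1 0.009 0.002 -0.019 -0.003 0.022 0; -1 0.015 0.003 -0.022 -0.007 0.045 0; -1 0.02 0.004 -0.024 -0.01 0.067 0; -1 0.026 0.005 -0.025 -0.014 0.089 0; -1 0.031 0.006 -0.026 -0.018 0.111 0; -1 0.037 0.007 -0.027 -0.021 0.133 0; -1 0.037 0.007 -0.027 -0.021 0.133 0; -1 0.037 0.007 -0.027 -0.021 0.133 0"
}}

```text
clock: 7.97
eef_pos: [0.5365, 0.0175, 0.1761]
tool_rot: [0.636, 0.743, 0.157, 0.134]
ft_force: [-0.1, 0.1, -3.6]
grip_width: 0.0251
grasp_force: 62.6
```

```bash
python3 - <<'E'
from h import *
s=bot.camera("side")[...,::-1]; o,w=where(); print(o["eef_pos"],o["ft_force"],o["ft_torque"],o["grip_width"],w)
cv2.imwrite("pics/side4.png",s)
plan([(7,28.5,24),(7,26,22),(6.5,25.5,20),(6,25,18),(5,24.5,15),(4,24,12),(3,23.5,9),(2,23,6),(1,22,3),(0,21.5,0)],np.array(o["eef_pos"]),w[3])
E
```

```text
[0.53618313 0.0175027  0.17606685] [ 0.21929294 -0.36720035 -3.21517332] [-0.03815642  0.4609358   0.04498379] 0.025114367043222046 [6.920e+00 3.100e-01 2.749e+01 2.389e+01 1.000e-02 8.850e+00]
(7, 28.5, 24) [-0.0003 -0.0007  0.0018] [ 0.    -0.002  0.   ]
(7, 26, 22) [0.01   0.0009 0.0012] [-0.007  0.041 -0.   ]
(6.5, 25.5, 20) [0.0195 0.0024 0.0043] [-0.014  0.085 -0.   ]
(6, 25, 18) [0.0291 0.0039 0.007 ] [-0.02   0.129 -0.   ]
(5, 24.5, 15) [0.0432 0.0062 0.0108] [-0.031  0.195 -0.   ]
(4, 24, 12) [0.0576 0.0085 0.0138] [-0.041  0.261 -0.   ]
(3, 23.5, 9) [0.0722 0.0108 0.0159] [-0.052  0.327 -0.   ]
(2, 23, 6) [0.0868 0.0131 0.0171] [-0.062  0.393 -0.   ]
(1, 22, 3) [0.1016 0.0154 0.0164] [-0.073  0.459 -0.   ]
(0, 21.5, 0) [0.1164 0.0178 0.0159] [-0.083  0.524 -0.   ]
```

>>> {"op": "step_arm", "data": {
  "targets": "-1 0.005 0 0.001 -0.003 0.02 0; -1 0.01 0.001 0.001 -0.007 0.041 0; -1 0.015 0.002 0.003 -0.01 0.063 0; -1 0.02 0.003 0.004 -0.014 0.085 0; -1 0.029 0.004 0.007 -0.02 0.129 0; -1 0.036 0.005 0.009 -0.025 0.162 0; -1 0.043 0.006 0.011 -0.031 0.195 0; -1 0.043 0.006 0.011 -0.031 0.195 0; -1 0.043 0.006 0.011 -0.031 0.195 0"
}}

```text
clock: 8.77
eef_pos: [0.5576, 0.0205, 0.1816]
tool_rot: [0.645, 0.753, 0.1, 0.085]
ft_force: [-0.4, -0.2, -3.4]
grip_width: 0.0257
grasp_force: 62.9
```

```bash
python3 - <<'E'
from h import *
s=bot.camera("side")[...,::-1]; o,w=where(); print(o["eef_pos"],o["ft_force"],o["ft_torque"],o["grip_width"],w)
cv2.imwrite("pics/side5.png",s)
plan([(5,24.5,15),(4,24,12),(3,23.5,9),(2,23,6),(1,22,3),(0,22,0)],np.array(o["eef_pos"]),w[3])
E
```

```text
[0.55689977 0.0204046  0.18131479] [-0.82135494 -0.0838906  -3.2336896 ] [-0.11260955  0.52784412  0.01239441] 0.025424511713833763 [ 4.100e+00 -7.000e-02  2.436e+01  1.501e+01  1.000e-02  8.850e+00]
(5, 24.5, 15) [0.0018 0.0004 0.0003] [-0.  0. -0.]
(4, 24, 12) [0.0162 0.0027 0.0033] [-0.01   0.066 -0.   ]
(3, 23.5, 9) [0.0307 0.005  0.0054] [-0.021  0.132 -0.   ]
(2, 23, 6) [0.0454 0.0073 0.0066] [-0.031  0.198 -0.   ]
(1, 22, 3) [0.0602 0.0096 0.0059] [-0.042  0.264 -0.   ]
(0, 22, 0) [0.075  0.012  0.0064] [-0.052  0.329 -0.   ]
```

>>> {"op": "step_arm", "data": {
  "targets": "-1 0.008 0.001 0.002 -0.005 0.033 0; -1 0.016 0.003 0.003 -0.01 0.066 0; -1 0.023 0.004 0.004 -0.015 0.099 0; -1 0.031 0.005 0.005 -0.021 0.132 0; -1 0.045 0.007 0.007 -0.031 0.198 0; -1 0.06 0.01 0.006 -0.042 0.264 0; -1 0.068 0.011 0.006 -0.047 0.297 0; -1 0.075 0.012 0.006 -0.052 0.329 0; -1 0.075 0.012 0.006 -0.052 0.329 0; -1 0.075 0.012 0.006 -0.052 0.329 0"
}}

```text
clock: 9.65
eef_pos: [0.5948, 0.0264, 0.1841]
tool_rot: [0.65, 0.76, 0.0, 0.0]
ft_force: [-0.4, -1.1, -3.7]
grip_width: 0.0251
grasp_force: 62.8
```

```bash
python3 - <<'E'
from h import *
s=bot.camera("side")[...,::-1]; c,im=snap("w5"); o,w=where(); print(o["eef_pos"],o["ft_force"],o["ft_torque"],o["grip_width"],w)
cv2.imwrite("pics/side6.png",s)
a=cv2.resize(s[150:270,220:340],None,fx=4,fy=4,interpolation=cv2.INTER_CUBIC)
b=im[60:300,100:480]
cv=np.zeros((480,800,3),np.uint8);cv[:,:480]=a;cv[:202,480:]=cv2.resize(b,(320,202));cv2.imwrite("pics/c6.png",cv)
E
```

```text
[0.59413107 0.02631035 0.18463716] [-0.87881919  0.36383439 -3.69367678] [ 0.02384589 -0.05982497  0.04235226] 0.025470933760888204 [-0.15 -0.05 22.14  0.05  0.    8.84]
```

View pics/c6.png

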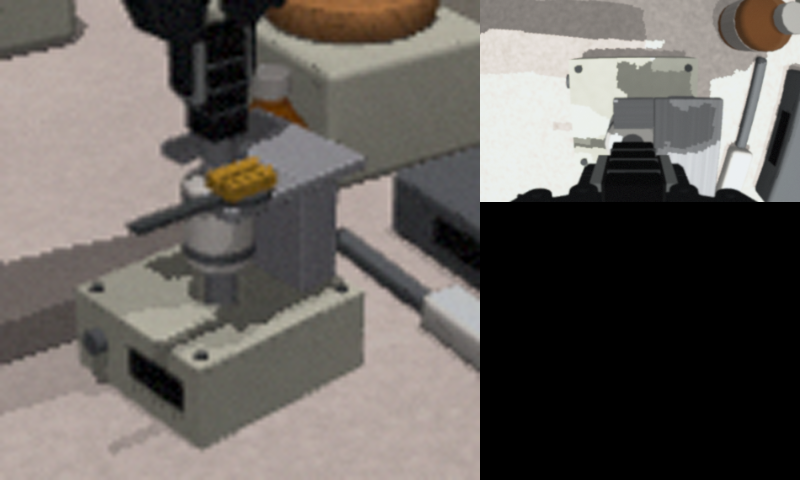

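The cartridge now stands upright in the bore with its neck in the yoke, still gripped and touching nothing. Lowering it to the bottom next.

>>> {"op": "step_arm", "data": {
  "targets": "-1 0 0 -0.002 0 0 0; -1 0 0 -0.004 0 0 0; -1 0 0 -0.004 0 0 0"
}}

```text
clock: 10.0
eef_pos: [0.5944, 0.0264, 0.1829]
tool_rot: [0.65, 0.76, 0.0, 0.0]
ft_force: [0.0, -0.1, -3.4]
grip_width: 0.0251
grasp_force: 62.8
```

>>> {"op": "step_arm", "data": {
  "targets": "-1 0 0 -0.002 0 0 0; -1 0 0 -0.003 0 0 0; -1 0 0 -0.003 0 0 0"
}}

```text
clock: 10.25
eef_pos: [0.5948, 0.0265, 0.1812]
tool_rot: [0.65, 0.76, 0.0, 0.0]
ft_force: [-0.4, 0.4, -3.7]
grip_width: 0.025
grasp_force: 62.8
```

>>> {"op": "step_arm", "data": {
  "targets": "-1 0 0 -0.001 0 0 0; -1 0 0 -0.002 0 0 0; -1 0 0 -0.002 0 0 0"
}}

```text
clock: 10.5
eef_pos: [0.595, 0.0265, 0.1809]
tool_rot: [0.65, 0.76, 0.0, 0.001]
ft_force: [-1.1, 0.1, 1.3]
grip_width: 0.0253
grasp_force: 63.3
```

>>> {"op": "step_arm", "data": {
  "targets": "-1 0 0 -0.001 0 0 0; -1 0 0 -0.002 0 0 0; -1 0 0 -0.002 0 0 0"
}}

```text
clock: 10.75
eef_pos: [0.5951, 0.0265, 0.1809]
tool_rot: [0.65, 0.76, 0.001, 0.001]
ft_force: [-2.9, -0.6, 6.4]
grip_width: 0.0253
grasp_force: 64.1
```

>>> {"op": "step_arm", "data": {
  "targets": "-0.3 0 0 0 0 0 0; 0.4 0 0 0 0 0 0; 1 0 0 0 0 0 0; 1 0 0 0 0 0 0; 1 0 0 0 0 0 0; 1 0 0 0.03 0 0 0; 1 0 0 0.09 0 0 0; 1 0 0 0.17 0 0 0; 1 0 0 0.25 0 0 0; 1 0 0 0.3 0 0 0"
}}

```text
clock: 11.58
eef_pos: [0.5955, 0.0265, 0.3337]
tool_rot: [0.65, 0.76, 0.002, 0.002]
ft_force: [0.8, 0.4, -0.1]
grip_width: 0.0852
grasp_force: 0.0
```

>>> {"op": "step_arm", "data": {
  "targets": "1 -0.256 -0.634 -0.06 0 0 -0.2; 1 -0.256 -0.634 -0.06 0 0 -0.2; 1 -0.256 -0.634 -0.06 0 0 -0.2; 1 -0.256 -0.634 -0.06 0 0 -0.2; 1 -0.256 -0.634 -0.06 0 0 -0.2; 1 -0.256 -0.634 -0.06 0 0 -0.2; 1 -0.256 -0.634 -0.06 0 0 -0.2; 1 -0.256 -0.634 -0.06 0 0 -0.2; 1 -0.256 -0.634 -0.06 0 0 -0.2; 1 -0.256 -0.634 -0.06 0 0 -0.2"
}}

```text
clock: 12.42
eef_pos: [0.4653, -0.2933, 0.2986]
tool_rot: [0.71, 0.704, -0.0, -0.0]
ft_force: [0.5, 0.8, 0.0]
grip_width: 0.0852
grasp_force: 0.0
```

```bash
python3 - <<'E'
from h import *
o=bot.get_obs();print(o["eef_pos"],o["ft_force"],o["joint_pos"]);c,im=snap("w6");print(proj(c,[.467,-.291,.155]))
cv2.imwrite("pics/side7.png",bot.camera("side")[...,::-1])
E
```

```text
[ 0.46532525 -0.29333982  0.29863355] [0.47767725 0.8326583  0.04279319] [-5.62422988e-01  3.27525217e-01  2.96249291e-01  1.53972980e+00
 -8.73301064e-05  1.01649206e+00]
[284.39783969 191.02208031]
```

>>> {"op": "step_arm", "data": {
  "targets": "1 -0.14 0 0.04 0 0 0; 1 -0.14 0 0.04 0 0 0; 1 -0.14 0 0.04 0 0 0; 1 -0.14 0 0.04 0 0 0; 1 -0.14 0 0.04 0 0 0"
}}

```text
clock: 12.93
eef_pos: [0.3981, -0.2896, 0.3198]
tool_rot: [0.707, 0.707, 0.001, 0.001]
ft_force: [0.1, -0.1, 0.0]
grip_width: 0.0856
grasp_force: 0.0
```

```bash
python3 - <<'E'
from h import *
o=bot.get_obs();print(o["eef_pos"],o["joint_pos"]);c,im=snap("w7");p=proj(c,[.467,-.291,.155]);print(p)
a=cv2.imread("pics/w6.png");s=cv2.imread("pics/side7.png")
f=lambda i,k:cv2.resize(i,None,fx=k,fy=k,interpolation=cv2.INTER_CUBIC)
A=f(a[140:260,220:350],3);Bm=f(im[140:260,290:420],3);C=f(s[150:270,220:340],2);print(A.shape)
cv=np.zeros((600,800,3),np.uint8);cv[:360,:390]=A;cv[:360,400:790]=Bm;cv[360:600,:240]=C;cv[360:600,250:570]=cv2.resize(a,(320,240));cv2.imwrite("pics/c7.png",cv)
E
```

```text
[ 0.39814438 -0.28956865  0.3197531 ] [-6.29389866e-01  2.03855573e-01  1.85632196e-01  1.55019750e+00
  9.38592588e-04  9.41879148e-01]
[352.07272859 190.1388132 ]
(360, 390, 3)
```

View pics/c7.png

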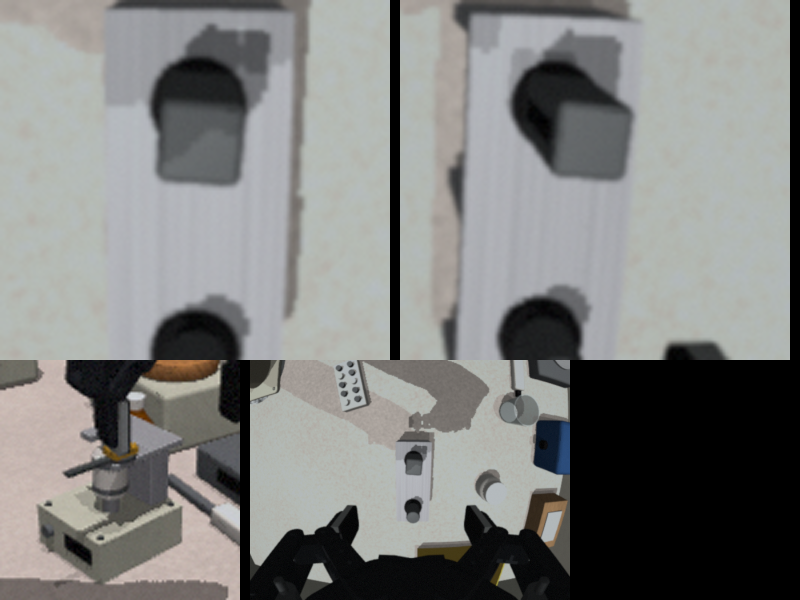

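Both wrist pictures show the square handle top, centred at about (287,187.7) in w6 and (354.3,187) in w7, and the hex driver below it. The side crop shows the cartridge standing alone in the yoke with the tongue still forward.

```bash
python3 - <<'E'
from h import *
import pickle
np.set_printoptions(precision=4,suppress=True)
a,b=[pickle.load(open(f"pics/{n}.pkl","rb")) for n in("w6","w7")]
A=lambda X,Y:(220+X/3,140+Y/3)
Bq=lambda X,Y:(290+(X-400)/3,140+Y/3)
ca=[(163,103),(243,105),(240,185),(157,180)];cb=[(560,102),(632,107),(627,180),(553,172)]
print(*tri((a,A(*np.mean(ca,0))),(b,Bq(*np.mean(cb,0)))))
for c,f,q in((a,A,ca),(b,Bq,cb)):
    P=np.array([plane(c,f(*k),.155)[:2] for k in q]);print(P.mean(0));e=[P[1]-P[0],P[2]-P[3],P[0]-P[3],P[1]-P[2]];print([round(np.degrees(np.arctan2(v[1],v[0])),1) for v in e],[round(np.linalg.norm(v)*1000,1) for v in e])
# rack edges for yaw, at z=.083
for c,f,l in((a,A,[(105,10),(105,355)]),(a,A,[(294,10),(284,355)]),(b,Bq,[(472,20),(457,350)]),(b,Bq,[(640,20),(617,355)])):
    P=[plane(c,f(*k),.083)[:2] for k in l];v=P[0]-P[1];print("rack",P,np.degrees(np.arctan2(v[1],v[0])))
print(bot.get_obs()["eef_pos"],bot.get_obs()["tool_rot"])
E
```

```text
[ 0.4693 -0.2879  0.1543] [np.float64(0.00020774760649503265), np.float64(0.0002077476064950112)]
[ 0.4693 -0.2881]
[np.float64(-1.8), np.float64(-3.9), np.float64(84.9), np.float64(88.2)] [np.float64(23.8), np.float64(25.2), np.float64(23.7), np.float64(24.7)]
[ 0.4693 -0.2877]
[np.float64(-3.1), np.float64(-5.9), np.float64(86.7), np.float64(89.5)] [np.float64(24.3), np.float64(25.6), np.float64(23.4), np.float64(24.7)]
rack [array([ 0.4352, -0.2532]), array([ 0.4313, -0.3905])] 88.34420244704427
rack [array([ 0.5047, -0.2535]), array([ 0.5035, -0.391 ])] 89.53283615952354
rack [array([ 0.4355, -0.2552]), array([ 0.4327, -0.3945])] 88.84980692733187
rack [array([ 0.5031, -0.2537]), array([ 0.5032, -0.3982])] 90.03087825907252
[ 0.3982 -0.2896  0.3193] [0.7072 0.707  0.0005 0.0007]
```

>>> {"op": "step_arm", "data": {
  "targets": "1 0.08 0.003 0 0 0 -0.06; 1 0.142 0.003 0 0 0 -0.06; 1 0.142 0.003 -0.05 0 0 -0.06; 1 0.142 0.003 -0.13 0 0 -0.06; 1 0.142 0.003 -0.21 0 0 -0.06; 1 0.142 0.003 -0.29 0 0 -0.06; 1 0.142 0.003 -0.36 0 0 -0.06; 1 0.142 0.003 -0.417 0 0 -0.06; 1 0.142 0.003 -0.417 0 0 -0.06; 1 0.142 0.003 -0.417 0 0 -0.06"
}}

```text
clock: 13.82
eef_pos: [0.4675, -0.2875, 0.1089]
tool_rot: [0.724, 0.69, -0.0, -0.002]
ft_force: [0.4, -0.0, 0.2]
grip_width: 0.0856
grasp_force: 0.0
```

>>> {"op": "step_arm", "data": {
  "targets": "0.3 0 0 0 0 0 0; -1 0 0 0 0 0 0; -1 0 0 0 0 0 0; -1 0 0 0 0 0 0; -1 0 0 0 0 0 0; -1 0 0 0 0 0 0; -1 0 0 0 0 0 0; -1 0 0 0 0 0 0"
}}

```text
clock: 14.48
eef_pos: [0.4687, -0.2895, 0.1123]
tool_rot: [0.724, 0.689, 0.001, 0.002]
ft_force: [0.3, 0.3, 6.1]
grip_width: 0.0252
grasp_force: 58.5
```

>>> {"op": "step_arm", "data": {
  "targets": "-1 0 0 0.03 0 0 0; -1 0 0 0.09 0 0 0; -1 0 0 0.17 0 0 0; -1 0 0 0.25 0 0 0; -1 0 0 0.33 0 0 0; -1 0 0.04 0.41 0 0 -0.12; -1 0.02 0.12 0.49 0 0 -0.28; -1 0.04 0.2 0.49 0 0 -0.44; -1 0.06 0.28 0.49 0 0 -0.655; -1 0.06 0.28 0.49 0 0 -0.655"
}}

```text
clock: 15.32
eef_pos: [0.4986, -0.1463, 0.3572]
tool_rot: [0.877, 0.481, 0.001, 0.001]
ft_force: [0.3, -0.2, -1.9]
grip_width: 0.0252
grasp_force: 82.4
```

>>> {"op": "step_arm", "data": {
  "targets": "-1 0 0 0 0 0 0; -1 0 0 0 0 0 0"
}}

```text
clock: 15.48
eef_pos: [0.4979, -0.148, 0.3557]
tool_rot: [0.875, 0.484, -0.0, 0.0]
ft_force: [0.1, 0.1, -1.3]
grip_width: 0.0247
grasp_force: 82.4
```

```bash
python3 - <<'E'
from h import *
s=bot.camera("side")[...,::-1];o=bot.get_obs();print(o["eef_pos"],o["tool_rot"],o["ft_force"])
cv2.imwrite("pics/side8.png",s);c=cam("side");M=R.from_quat(o["tool_rot"]).as_matrix();u=-M[:,2]
im=s.astype(int)
for q in(0,.004,.008,.012,.02,.03,.04,.05,.06):
    p=proj(c,np.array(o["eef_pos"])-(.1043-q)*u);x,y=np.round(p).astype(int);print(q,p.round(1),im[y,x-12:x+13].mean(1).astype(int).tolist())
E
```

```text
[ 0.49770065 -0.14892278  0.35547161] [ 8.75549547e-01  4.83128126e-01 -3.44903809e-04  2.93602183e-04] [-0.31896883 -0.40690521 -1.82010504]
0 [275.3 183.4] [164, 166, 154, 159, 64, 0, 23, 78, 85, 84, 86, 85, 70, 83, 84, 85, 86, 83, 41, 65, 81, 90, 91, 80, 76]
0.004 [275.3 181.3] [164, 164, 169, 132, 50, 6, 42, 83, 86, 85, 89, 74, 69, 72, 86, 88, 88, 90, 44, 121, 133, 135, 135, 135, 136]
0.008 [275.2 179.2] [164, 166, 168, 130, 46, 17, 47, 80, 81, 82, 80, 69, 69, 67, 65, 82, 82, 84, 40, 115, 131, 133, 133, 131, 136]
0.012 [275.2 177.1] [167, 168, 169, 103, 31, 13, 43, 93, 94, 78, 76, 81, 86, 78, 79, 91, 92, 91, 48, 62, 118, 123, 108, 76, 54]
0.02 [275.1 172.8] [148, 143, 137, 85, 28, 7, 28, 27, 11, 44, 71, 81, 84, 78, 66, 34, 24, 13, 12, 71, 107, 113, 119, 124, 121]
0.03 [275.  167.3] [168, 125, 79, 41, 19, 9, 19, 35, 26, 51, 62, 69, 70, 68, 58, 31, 9, 14, 17, 98, 167, 180, 186, 188, 185]
0.04 [274.9 161.8] [168, 114, 42, 1, 5, 3, 6, 2, 9, 55, 64, 65, 71, 64, 66, 23, 2, 13, 18, 81, 87, 84, 86, 86, 87]
0.05 [274.8 156.2] [171, 98, 55, 70, 82, 85, 86, 87, 77, 65, 64, 73, 70, 68, 62, 99, 116, 133, 110, 150, 155, 159, 160, 146, 134]
0.06 [274.6 150.5] [172, 114, 79, 88, 91, 103, 121, 134, 89, 64, 63, 69, 64, 62, 87, 158, 164, 166, 165, 165, 164, 165, 114, 60, 53]
```

The blade spans about 12 px at the end against 5 to 6 px for the shank, seen square-on to tool y, so the blade's width lies along tool y.

>>> {"op": "step_arm", "data": {
  "targets": "-1 0.08 0.03 0.01 0 0 0.15; -1 0.165 0.058 0.01 0 0 0.3; -1 0.165 0.058 0.01 0 0 0.45; -1 0.165 0.058 0.01 0 0 0.6; -1 0.165 0.058 0.01 0 0 0.75; -1 0.165 0.058 0.01 0 0 0.838; -1 0.165 0.058 0.01 0 0 0.838; -1 0.165 0.058 0.01 0 0 0.838"
}}

```text
clock: 16.2
eef_pos: [0.5801, -0.1214, 0.3601]
tool_rot: [0.674, 0.738, -0.0, -0.0]
ft_force: [0.0, 0.3, -0.7]
grip_width: 0.0253
grasp_force: 82.3
```

```bash
python3 - <<'E'
from h import *
c,im=snap("w8");print(proj(c,[.58,-.026,.159]),bot.get_obs()["eef_pos"])
E
```

```text
[290.89039293  92.35215873] [ 0.58009536 -0.12120868  0.36036887]
```

>>> {"op": "step_arm", "data": {
  "targets": "-1 -0.12 0 0.0 0 0 0; -1 -0.12 0 0 0 0 0; -1 -0.12 0 0 0 0 0; -1 -0.12 0 0 0 0 0; -1 -0.12 0 0 0 0 0"
}}

```text
clock: 16.67
eef_pos: [0.5209, -0.1204, 0.3615]
tool_rot: [0.674, 0.739, 0.001, 0.001]
ft_force: [0.0, -0.3, -1.1]
grip_width: 0.025
grasp_force: 82.5
```

```bash
python3 - <<'E'
from h import *
c,im=snap("w9");p=proj(c,[.58,-.026,.159]);print(p,bot.get_obs()["eef_pos"])
import pickle
c0=pickle.load(open("pics/w8.pkl","rb"));a=cv2.imread("pics/w8.png");p0=proj(c0,[.58,-.026,.159])
f=lambda i:cv2.resize(i,None,fx=5,fy=5,interpolation=cv2.INTER_CUBIC)
g=lambda i,p:f(i[int(p[1])-60:int(p[1])+60,int(p[0])-40:int(p[0])+40])
print((int(p0[0])-40,int(p0[1])-60),(int(p[0])-40,int(p[1])-60))
cv2.imwrite("pics/c9.png",np.hstack([g(a,p0),g(im,p)]))
E
```

```text
[345.94042256  99.7576306 ] [ 0.52115861 -0.12037649  0.36135319]
(250, 32) (305, 39)
```

View pics/c9.png

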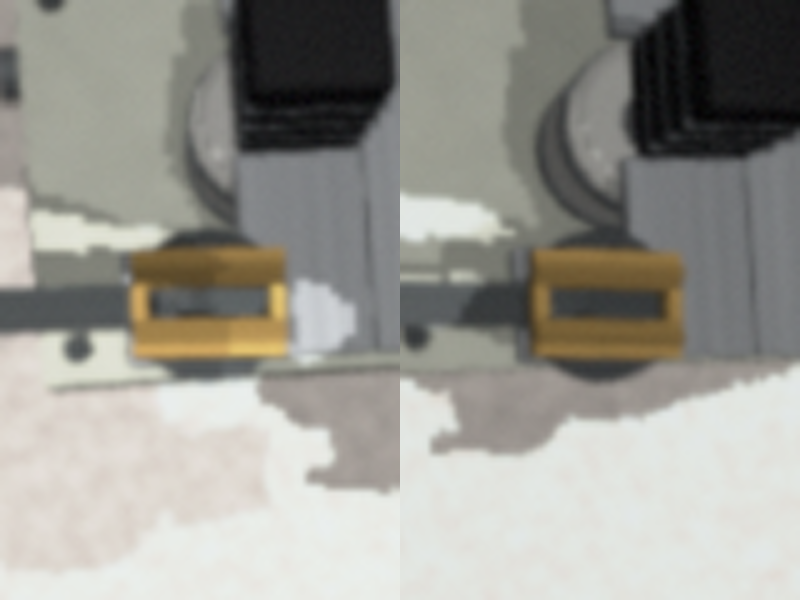

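Both crops show the brass head and its dark slot clearly: slot centre (210,301) in the left crop and (608,303) in the right, nearly level with tool y. The cartridge stands in the yoke.

```bash
python3 - <<'E'
from h import *
import pickle
np.set_printoptions(precision=4,suppress=True)
a,b=[pickle.load(open(f"pics/{n}.pkl","rb")) for n in("w8","w9")]
A=lambda X,Y:(250+X/5,32+Y/5)
Q=lambda X,Y:(305+(X-400)/5,39+Y/5)
print(tri((a,A(210,301)),(b,Q(608,303))),plane(a,A(210,301),.159),plane(b,Q(608,303),.159),plane(a,A(210,303),.1625),plane(b,Q(607.5,303.5),.1625))
ang=lambda f,c,p,q,z:np.degrees(np.arctan2(*(plane(c,f(*q),z)-plane(c,f(*p),z))[1::-1]))
print("slot",ang(A,a,(150,301),(270,301),.159),ang(Q,b,(550,303),(666,303),.159),"lips",ang(A,a,(133,252),(287,248),.1625),ang(A,a,(135,357),(287,357),.1625),ang(Q,b,(533,250),(683,251),.1625),ang(Q,b,(533,357),(685,356),.1625))
# colour: brass mask minAreaRect
for n,c in(("w8",a),("w9",b)):
    im=cv2.imread(f"pics/{n}.png");p=proj(c,[.581,-.026,.16]);x,y=int(p[0]),int(p[1])
    h=cv2.cvtColor(im[y-25:y+25,x-30:x+30],cv2.COLOR_BGR2HSV);m=((h[...,0]>10)&(h[...,0]<30)&(h[...,1]>120)).astype(np.uint8)
    k=max(cv2.findContours(m,0,cv2.CHAIN_APPROX_NONE)[0],key=cv2.contourArea)[:,0]+[x-30,y-25]
    W=np.array([plane(c,q+0.0,.1625)[:2] for q in k])
    r=cv2.minAreaRect((W*1e4).astype(np.float32));print(n,np.array(r[0])/1e4,np.array(r[1])/10,r[2])
    # tongue: dark pixels left of the head on plane z .155
    t=[]
    for d in range(-62,-18,4):
        q=proj(c,[.581+d/1000,-.026,.155]);col=cv2.getRectSubPix(im,(1,41),(float(q[0]),float(q[1])))[:,0].max(1).astype(int)
        cand=np.where(col<95)[0]; t.append((d,cand.tolist()))
    print(t[:1],t[5:6],t[-1:])
o=bot.get_obs();print(o["eef_pos"],o["tool_rot"])
E
```

```text
(array([ 0.5812, -0.0255,  0.1564]), [np.float64(7.961601636592258e-06), np.float64(7.961601636596617e-06)]) [ 0.5811 -0.0257  0.159 ] [ 0.5807 -0.0257  0.159 ] [ 0.5811 -0.0264  0.1625] [ 0.5799 -0.0261  0.1625]
slot 5.6359258607286 7.828184468605358 lips 7.20288191739168 5.606642159786312 7.696874438213816 7.957404175363977
w8 [ 0.5805 -0.0258] [29.8992 21.1331] 5.714693546295166
[(-62, [24, 25, 26, 27, 28, 29])] [(-42, [22, 23, 24, 25, 26, 27])] [(-22, [19, 20, 21, 22, 23, 24, 25])]
w9 [ 0.579  -0.0255] [31.4698 21.4196] 7.5351362228393555
[(-62, [23, 24, 25, 26, 27, 28, 29])] [(-42, [23, 27, 28, 29, 30, 31, 32])] [(-22, [17, 18, 19, 20, 21, 22, 23, 24, 25, 26])]
[ 0.5212 -0.1204  0.3614] [0.6734 0.7393 0.0007 0.0011]
```

>>> {"op": "step_arm", "data": {
  "targets": "-1 0.06 0.09 0 0 0 0.027; -1 0.119 0.188 0 0 0 0.027; -1 0.119 0.188 0 0 0 0.027; -1 0.119 0.188 -0.04 0 0 0.027; -1 0.119 0.188 -0.09 0 0 0.027; -1 0.119 0.188 -0.14 0 0 0.027; -1 0.119 0.188 -0.164 0 0 0.027; -1 0.119 0.188 -0.164 0 0 0.027; -1 0.119 0.188 -0.164 0 0 0.027; -1 0.119 0.188 -0.164 0 0 0.027"
}}

```text
clock: 17.55
eef_pos: [0.581, -0.026, 0.2801]
tool_rot: [0.665, 0.747, 0.001, 0.001]
ft_force: [0.5, -0.4, -0.7]
grip_width: 0.025
grasp_force: 82.4
```

```bash
python3 - <<'E'
from h import *
s=bot.camera("side")[...,::-1].copy();o=bot.get_obs();print(o["eef_pos"],o["tool_rot"],o["ft_force"])
cv2.imwrite("pics/side9.png",s);c=cam("side");M=R.from_quat(o["tool_rot"]).as_matrix();u=-M[:,2]
im=s.astype(int)
for q in(-.004,0,.003,.006,.009,.012,.018,.024,.03,.036,.042):
    p=proj(c,np.array(o["eef_pos"])-(.1043-q)*u);x,y=np.round(p).astype(int);print(q,p.round(1),im[y,x-12:x+13].mean(1).astype(int).tolist())
h=cv2.cvtColor(s,cv2.COLOR_BGR2HSV);m=((h[...,0]>10)&(h[...,0]<30)&(h[...,1]>120));m[:, :230]=0;m[:,330:]=0;m[:165]=0;m[225:]=0
ys,xs=np.where(m);print("brass",xs.min(),xs.max(),ys.min(),ys.max(),xs.mean(),ys.mean(),proj(c,[.5808,-.0257,.159]))
E
```

```text
[ 0.58107949 -0.02608491  0.2804568 ] [0.66526357 0.74660597 0.00126673 0.00151672] [ 0.74145353  0.02321532 -1.17258687]
-0.004 [280.5 187.2] [62, 60, 53, 57, 50, 39, 56, 67, 70, 75, 72, 80, 76, 63, 63, 55, 59, 56, 61, 76, 78, 76, 77, 74, 76]
0 [280.5 185.5] [72, 51, 53, 35, 10, 13, 2, 15, 67, 73, 71, 75, 63, 64, 71, 76, 62, 77, 61, 75, 76, 75, 77, 76, 77]
0.003 [280.5 184.2] [23, 11, 0, 5, 9, 6, 4, 21, 64, 75, 75, 65, 62, 66, 64, 66, 74, 76, 77, 76, 77, 79, 78, 79, 76]
0.006 [280.4 183. ] [12, 8, 8, 1, 2, 4, 8, 21, 68, 76, 77, 66, 63, 63, 72, 66, 74, 76, 78, 76, 79, 77, 75, 78, 74]
0.009 [280.4 181.7] [13, 6, 0, 0, 8, 14, 3, 10, 72, 89, 80, 67, 68, 61, 63, 64, 72, 76, 73, 78, 74, 74, 76, 75, 78]
0.012 [280.4 180.5] [7, 9, 14, 25, 28, 16, 25, 37, 22, 31, 75, 86, 81, 75, 58, 61, 73, 72, 74, 77, 78, 76, 76, 76, 69]
0.018 [280.3 177.9] [29, 18, 12, 6, 4, 9, 9, 8, 9, 12, 72, 84, 83, 77, 60, 73, 75, 74, 74, 95, 69, 48, 51, 54, 47]
0.024 [280.3 175.3] [8, 7, 6, 13, 10, 21, 13, 13, 16, 22, 62, 68, 80, 67, 67, 45, 50, 56, 63, 67, 65, 58, 46, 39, 67]
0.03 [280.3 172.8] [20, 27, 26, 15, 2, 4, 8, 13, 12, 40, 60, 66, 63, 61, 63, 84, 92, 94, 96, 99, 102, 98, 97, 88, 81]
0.036 [280.2 170.2] [6, 1, 9, 9, 5, 15, 0, 8, 4, 24, 60, 68, 66, 62, 62, 82, 90, 98, 103, 106, 103, 104, 103, 97, 82]
0.042 [280.2 167.5] [0, 7, 12, 10, 29, 27, 36, 26, 21, 29, 56, 67, 67, 60, 74, 122, 128, 128, 130, 117, 111, 112, 114, 111, 94]
brass 268 296 165 200 281.9265536723164 189.5084745762712 [280.21561274 192.60088612]
```

>>> {"op": "step_arm", "data": {
  "targets": "-1 0 0.001 -0.01 0 0 0; -1 0 0.001 -0.02 0 0 0; -1 0 0.001 -0.028 0 0 0; -1 0 0.001 -0.032 0 0 0; -1 0 0.001 -0.036 0 0 0; -1 0 0.001 -0.036 0 0 0"
}}

```text
clock: 18.1
eef_pos: [0.5797, -0.0257, 0.2602]
tool_rot: [0.665, 0.747, -0.0, 0.0]
ft_force: [-0.0, -0.5, -2.3]
grip_width: 0.025
grasp_force: 82.5
```

```bash
python3 - <<'E'
from h import *
o=bot.get_obs();print(o["eef_pos"],o["tool_rot"],o["ft_force"],o["ft_torque"])
E
```

```text
[ 0.57966415 -0.02571768  0.26023558] [ 6.65272229e-01  7.46600849e-01 -1.60034631e-04  8.87003813e-05] [-0.01740148 -0.50642215 -2.31893547] [-0.25822648 -0.03625508 -0.04951893]
```

>>> {"op": "step_arm", "data": {
  "targets": "-1 0.002 0 -0.004 0 0 0; -1 0.002 0 -0.007 0 0 0; -1 0.002 0 -0.007 0 0 0; -1 0.002 0 -0.007 0 0 0"
}}

```text
clock: 18.43
eef_pos: [0.581, -0.0256, 0.2572]
tool_rot: [0.665, 0.747, 0.0, 0.0]
ft_force: [0.2, 0.4, -1.5]
grip_width: 0.0253
grasp_force: 82.4
```

>>> {"op": "step_arm", "data": {
  "targets": "-1 0 0 -0.002 0 0 0; -1 0 0 -0.003 0 0 0; -1 0 0 -0.003 0 0 0"
}}

```text
clock: 18.68
eef_pos: [0.581, -0.0256, 0.2569]
tool_rot: [0.665, 0.747, 0.001, 0.001]
ft_force: [-0.6, -0.7, 4.8]
grip_width: 0.0252
grasp_force: 83.3
```

>>> {"op": "step_arm", "data": {
  "targets": "-1 0 0 0 0 0 -0.1; -1 0 0 0 0 0 -0.22; -1 0 0 0 0 0 -0.36; -1 0 0 0 0 0 -0.5; -1 0 0 0 0 0 -0.64; -1 0 0 0 0 0 -0.78; -1 0 0 0 0 0 -0.92; -1 0 0 0 0 0 -1; -1 0 0 0 0 0 -1"
}}

```text
clock: 19.43
eef_pos: [0.5805, -0.0262, 0.2568]
tool_rot: [0.901, 0.434, -0.0, 0.001]
ft_force: [-2.5, -1.7, 5.3]
grip_width: 0.0253
grasp_force: 83.2
```

```bash
cat > chk.py <<'E'
from h import *
o=bot.get_obs();M=R.from_quat(o["tool_rot"]).as_matrix();print(o["eef_pos"].round(4) if hasattr(o["eef_pos"],"round") else o["eef_pos"],"yaw",np.degrees(np.arctan2(M[1,1],M[0,1])).round(2),np.round(o["ft_force"],1),np.round(o["ft_torque"],3),np.round(o["joint_pos"],2),o["grip_width"])
E
python3 chk.py
```

```text
[ 0.5805 -0.0262  0.2568] yaw -38.54 [-2.5 -1.7  5.3] [-0.544  0.82   0.028] [-0.04  0.4   0.29  1.46 -0.    2.2 ] 0.025272682396826493
```

>>> {"op": "step_arm", "data": {
  "targets": "-1 0 0 0 0 0 -0.12; -1 0 0 0 0 0 -0.24; -1 0 0 0 0 0 -0.36; -1 0 0 0 0 0 -0.48; -1 0 0 0 0 0 -0.6; -1 0 0 0 0 0 -0.72; -1 0 0 0 0 0 -0.82; -1 0 0 0 0 0 -0.82"
}}

```text
clock: 20.1
eef_pos: [0.5802, -0.0258, 0.2568]
tool_rot: [0.992, 0.127, -0.0, 0.001]
ft_force: [-3.3, -1.0, 5.6]
grip_width: 0.0254
grasp_force: 83.2
```

```bash
python3 chk.py
```

```text
[ 0.5802 -0.0258  0.2568] yaw -75.45 [-3.3 -1.   5.6] [-0.302  1.007  0.032] [-0.04  0.4   0.29  1.46 -0.    2.84] 0.02536904079208202
```

>>> {"op": "step_arm", "data": {
  "targets": "-1 0 0 0 0 0 -0.06; -1 0 0 0 0 0 -0.12; -1 0 0 0 0 0 -0.12"
}}

```text
clock: 20.35
eef_pos: [0.5802, -0.0257, 0.2569]
tool_rot: [0.997, 0.08, -0.0, 0.001]
ft_force: [-3.1, -1.3, 5.3]
grip_width: 0.0252
grasp_force: 83.2
```

```bash
python3 chk.py
```

```text
[ 0.5802 -0.0257  0.2569] yaw -80.79 [-3.1 -1.3  5.3] [-0.261  0.988 -0.017] [-0.04  0.4   0.29  1.46 -0.    2.94] 0.025174959875722464
```

>>> {"op": "step_arm", "data": {
  "targets": "-1 0 0 0 0 0 -0.04; -1 0 0 0 0 0 -0.08; -1 0 0 0 0 0 -0.08"
}}

```text
clock: 20.6
eef_pos: [0.5801, -0.0256, 0.2569]
tool_rot: [0.999, 0.049, -0.0, 0.001]
ft_force: [-3.2, -0.5, 6.1]
grip_width: 0.0247
grasp_force: 83.3
```

```bash
python3 chk.py
```

```text
[ 0.5801 -0.0256  0.2569] yaw -84.34 [-3.2 -0.5  6.1] [-0.237  1.034  0.139] [-0.04  0.4   0.29  1.46 -0.    3.  ] 0.024656378573205164
```

>>> {"op": "step_arm", "data": {
  "targets": "-1 0 0 0 0 0 -0.04; -1 0 0 0 0 0 -0.06; -1 0 0 0 0 0 -0.06"
}}

```text
clock: 20.85
eef_pos: [0.5802, -0.0256, 0.2569]
tool_rot: [1.0, 0.026, -0.0, 0.001]
ft_force: [-3.4, 0.3, 6.5]
grip_width: 0.0251
grasp_force: 83.3
```

```bash
python3 chk.py; python3 - <<'E'
from h import *
cv2.imwrite("pics/side10.png",bot.camera("side")[...,::-1])
E
```

```text
[ 0.5802 -0.0256  0.2569] yaw -86.97 [-3.4  0.3  6.5] [-0.214  1.042  0.369] [-0.04  0.4   0.29  1.46 -0.    3.05] 0.025090717144540264
```

>>> {"op": "step_arm", "data": {
  "targets": "-1 0 0 0 0 0 0.06; -1 0 0 0.002 0 0 0.13; -1 0 0 0.006 0 0 0.13; -1 0 0 0.02 0 0 0.13; -1 0 0 0.06 0 0 0.13; -1 0 0 0.14 0 0 0.13; -1 0 0 0.21 0 0 0.13; -1 0 -0.06 0.21 0 0 0.13; -1 -0.02 -0.14 0.21 0 0 0.13; -1 -0.02 -0.2 0.21 0 0 0.13"
}}

```text
clock: 21.73
eef_pos: [0.5708, -0.1268, 0.3626]
tool_rot: [0.997, 0.077, 0.001, 0.001]
ft_force: [1.4, -0.5, -1.0]
grip_width: 0.0251
grasp_force: 82.5
```

```bash
python3 chk.py; python3 - <<'E'
from h import *
np.set_printoptions(precision=4,suppress=True)
def brass(c,im,z):
    h=cv2.cvtColor(im,cv2.COLOR_BGR2HSV);m=((h[...,0]>10)&(h[...,0]<30)&(h[...,1]>120)).astype(np.uint8)
    p=proj(c,[.5808,-.0257,.16]);best=None
    for k in cv2.findContours(m,0,cv2.CHAIN_APPROX_NONE)[0]:
        if cv2.contourArea(k)>20 and np.linalg.norm(k[:,0].mean(0)-p)<15:
            W=np.array([plane(c,q+0.0,z)[:2] for q in k[:,0]]);r=cv2.minAreaRect((W*1e4).astype(np.float32));print(c["n"],p,cv2.contourArea(k),np.array(r[0])/1e4,np.array(r[1])/10,r[2])
    return m
w,im=snap("w10");brass(w,im,.1625)
s=cam("side");si=bot.camera("side")[...,::-1].copy();cv2.imwrite("pics/side11.png",si);brass(s,si,.1625)
t=cam("top");ti=bot.camera("top")[...,::-1].copy();cv2.imwrite("pics/top11.png",ti);brass(t,ti,.1625)
# sample tongue darkness in side view: along candidate directions, station angle
g=si.astype(int).mean(2)
for deg in(95,98,102,106,110,114,118,0):
    a=np.radians(9+deg) if deg else np.radians(186);v=[]
    for d in(.02,.03,.04,.05,.06,.068):
        x,y=np.round(proj(s,[.5808+d*np.cos(a),-.0257+d*np.sin(a),.154])).astype(int);v.append(int(g[y,x]))
    print(deg,v)
E
```

```text
[ 0.5708 -0.1268  0.3626] yaw -81.16 [ 1.4 -0.5 -1. ] [ 0.023 -0.036 -0.004] [-0.22  0.42  0.59  1.74 -0.    2.77] 0.025131382655229684
wrist [191.8252 158.7057] 511.5 [ 0.5815 -0.027 ] [22.4178 32.103 ] 17.573060989379883
side [280.2097 192.1914] 114.5 [ 0.572  -0.0378] [34.4307 43.9703] 15.364635467529297
top [273.4643 217.5857] 27.0 [ 0.5738 -0.0295] [ 9.5356 28.1454] 23.29800033569336
top [273.4643 217.5857] 28.0 [ 0.5871 -0.0251] [ 8.5143 29.0871] 22.831579208374023
95 [68, 70, 62, 66, 77, 166]
98 [68, 81, 63, 59, 53, 147]
102 [61, 81, 40, 35, 45, 89]
106 [61, 79, 37, 29, 35, 165]
110 [53, 32, 33, 34, 26, 167]
114 [53, 36, 34, 29, 126, 166]
118 [53, 31, 22, 127, 156, 169]
0 [46, 118, 136, 164, 163, 165]
```

>>> {"op": "step_arm", "data": {
  "targets": "-1 -0.11 0 0 0 0 0; -1 -0.15 0.08 0 0 0 0; -1 -0.15 0.16 0 0 0 0; -1 -0.15 0.19 0 0 0 0; -1 -0.15 0.19 0 0 0 0; -1 -0.15 0.19 0 0 0 0"
}}

```text
clock: 22.38
eef_pos: [0.4959, -0.0286, 0.3614]
tool_rot: [0.997, 0.079, 0.001, 0.0]
ft_force: [-0.1, 0.4, -2.0]
grip_width: 0.0249
grasp_force: 82.6
```

```bash
python3 chk.py; python3 - <<'E'
from h import *
np.set_printoptions(precision=4,suppress=True)
c,im=snap("w11");h=cv2.cvtColor(im,cv2.COLOR_BGR2HSV);m=((h[...,0]>10)&(h[...,0]<30)&(h[...,1]>120)).astype(np.uint8)
p=proj(c,[.5808,-.0257,.16]);print(p,c["T"][:3,3])
for k in cv2.findContours(m,0,cv2.CHAIN_APPROX_NONE)[0]:
    if cv2.contourArea(k)>20 and np.linalg.norm(k[:,0].mean(0)-p)<25:
        W=np.array([plane(c,q+0.0,.1625)[:2] for q in k[:,0]]);r=cv2.minAreaRect((W*1e4).astype(np.float32));print(cv2.contourArea(k),np.array(r[0])/1e4,np.array(r[1])/10,r[2])
# tongue: dark pixels vs steel plate, sampled in station polar about screw, z=.154
g=im.max(2)
for d in(.024,.032,.04,.048,.056,.064,.07):
    print(d,[(a,int(cv2.getRectSubPix(g,(1,1),tuple(map(float,proj(c,[.5808+d*np.cos(np.radians(a)),-.0257+d*np.sin(np.radians(a)),.153]))))[0,0])) for a in range(86,130,4)])
E
```

```text
[ 0.4959 -0.0286  0.3614] yaw -80.96 [-0.1  0.4 -2. ] [-0.073  0.046  0.013] [-0.06  0.22  0.31  1.66 -0.    2.93] 0.024916117060715996
[292.2542 102.0795] [ 0.562  -0.0175  0.5042]
531.0 [ 0.5803 -0.0251] [21.997 29.813] 18.350717544555664
0.024 [(86, 92), (90, 101), (94, 109), (98, 100), (102, 98), (106, 97), (110, 97), (114, 97), (118, 98), (122, 114), (126, 122)]
0.032 [(86, 177), (90, 218), (94, 157), (98, 101), (102, 97), (106, 93), (110, 70), (114, 62), (118, 107), (122, 122), (126, 127)]
0.04 [(86, 67), (90, 230), (94, 190), (98, 139), (102, 78), (106, 61), (110, 61), (114, 73), (118, 119), (122, 129), (126, 176)]
0.048 [(86, 26), (90, 109), (94, 143), (98, 124), (102, 83), (106, 60), (110, 60), (114, 93), (118, 123), (122, 152), (126, 156)]
0.056 [(86, 11), (90, 47), (94, 109), (98, 120), (102, 107), (106, 60), (110, 60), (114, 113), (118, 130), (122, 158), (126, 159)]
0.064 [(86, 19), (90, 78), (94, 108), (98, 123), (102, 132), (106, 61), (110, 61), (114, 121), (118, 150), (122, 157), (126, 158)]
0.07 [(86, 93), (90, 130), (94, 108), (98, 122), (102, 142), (106, 60), (110, 64), (114, 139), (118, 157), (122, 218), (126, 229)]
```

The tongue now points at about 108° in the world frame. The closed direction is about 106°, and the torque rose sharply there, so the keeper is at its stop. Returning the driver now.

>>> {"op": "step_arm", "data": {
  "targets": "-1 -0.01 -0.08 0 0 0 0.15; -1 -0.02 -0.16 0 0 0 0.3; -1 -0.03 -0.24 0 0 0 0.45; -1 -0.04 -0.32 0 0 0 0.6; -1 -0.05 -0.4 0 0 0 0.75; -1 -0.054 -0.48 0 0 0 0.88; -1 -0.054 -0.522 0 0 0 1; -1 -0.054 -0.522 0 0 0 1; -1 -0.054 -0.522 0 0 0 1"
}}

```text
clock: 23.18
eef_pos: [0.4682, -0.2945, 0.3595]
tool_rot: [0.893, 0.45, -0.0, -0.0]
ft_force: [0.2, 0.3, -0.9]
grip_width: 0.0251
grasp_force: 82.3
```

>>> {"op": "step_arm", "data": {
  "targets": "-1 0 0 0 0 0 0.15; -1 0 0 0 0 0 0.3; -1 0 0 0 0 0 0.45; -1 0 0 0 0 0 0.6; -1 0 0 0 0 0 0.736; -1 0 0 0 0 0 0.736; -1 0 0 0 0 0 0.736; -1 0 0 0 0 0 0.736"
}}

```text
clock: 23.85
eef_pos: [0.4691, -0.291, 0.3609]
tool_rot: [0.726, 0.687, 0.0, 0.0]
ft_force: [-0.4, 0.4, 0.0]
grip_width: 0.025
grasp_force: 82.3
```

```bash
python3 chk.py
```

```text
[ 0.4691 -0.291   0.3609] yaw -3.14 [-0.4  0.4  0. ] [ 0.02  -0.003  0.071] [-0.56  0.34  0.47  1.7   0.    1.07] 0.025010303786004346
```

>>> {"op": "step_arm", "data": {
  "targets": "-1 0 0.003 -0.07 0 0 0; -1 0 0.003 -0.14 0 0 0; -1 0 0.003 -0.2 0 0 0; -1 0 0.003 -0.26 0 0 0; -1 0 0.003 -0.32 0 0 0; -1 0 0.003 -0.38 0 0 0; -1 0 0.003 -0.43 0 0 0; -1 0 0.003 -0.465 0 0 0; -1 0 0.003 -0.482 0 0 0; -1 0 0.003 -0.482 0 0 0"
}}

```text
clock: 24.68
eef_pos: [0.4675, -0.289, 0.1176]
tool_rot: [0.726, 0.688, -0.0, -0.002]
ft_force: [0.2, 0.9, -0.7]
grip_width: 0.025
grasp_force: 82.4
```

>>> {"op": "step_arm", "data": {
  "targets": "-1 0 0 -0.005 0 0 0; -1 0 0 -0.01 0 0 0; -1 0 0 -0.012 0 0 0; -1 0 0 -0.012 0 0 0"
}}

```text
clock: 25.02
eef_pos: [0.4695, -0.2904, 0.1147]
tool_rot: [0.726, 0.688, 0.0, 0.001]
ft_force: [0.5, -0.3, -1.7]
grip_width: 0.0255
grasp_force: 82.4
```

>>> {"op": "step_arm", "data": {
  "targets": "-1 0 0 -0.002 0 0 0; -1 0 0 -0.004 0 0 0; -1 0 0 -0.004 0 0 0; -1 0 0 -0.004 0 0 0"
}}

```text
clock: 25.35
eef_pos: [0.4696, -0.2905, 0.114]
tool_rot: [0.726, 0.688, 0.001, 0.002]
ft_force: [-0.8, 1.2, 7.4]
grip_width: 0.0252
grasp_force: 83.4
```

>>> {"op": "step_arm", "data": {
  "targets": "-1 0 0 -0.002 0 0 0; -1 0 0 -0.002 0 0 0; -1 0 0 -0.002 0 0 0"
}}

```text
clock: 25.6
eef_pos: [0.4696, -0.2905, 0.114]
tool_rot: [0.726, 0.688, 0.001, 0.002]
ft_force: [-4.2, 1.8, 12.2]
grip_width: 0.0253
grasp_force: 84.1
```

>>> {"op": "step_arm", "data": {
  "targets": "-0.3 0 0 0.003 0 0 0; 0.3 0 0 0.003 0 0 0; 1 0 0 0.003 0 0 0; 1 0 0 0.003 0 0 0; 1 0 0 0.003 0 0 0; 1 0 0 0.05 0 0 0; 1 0 0 0.12 0 0 0; 1 0 0 0.2 0 0 0; 1 0 0 0.28 0 0 0; 1 0 0 0.36 0 0 0"
}}

```text
clock: 26.43
eef_pos: [0.4684, -0.2898, 0.2922]
tool_rot: [0.726, 0.688, 0.0, -0.0]
ft_force: [0.2, -1.2, 0.3]
grip_width: 0.0854
grasp_force: 0.0
```

>>> {"op": "step_arm", "data": {
  "targets": "1 -0.08 0.1 0.06 0 0 0; 1 -0.16 0.18 0.06 0 0 0; 1 -0.2 0.26 0.06 0 0 0; 1 -0.2 0.26 0.06 0 0 0; 1 -0.2 0.26 0.06 0 0 0; 1 -0.2 0.26 0.06 0 0 0"
}}

```text
clock: 26.93
eef_pos: [0.3679, -0.1587, 0.3216]
tool_rot: [0.725, 0.689, 0.001, 0.001]
ft_force: [0.9, 0.5, 0.6]
grip_width: 0.0852
grasp_force: 0.0
```

```bash
python3 chk.py; python3 - <<'E'
from h import *
np.set_printoptions(precision=4,suppress=True)
s0=cv2.imread("pics/side0.png");t0=cv2.imread("pics/top0.png")
s=bot.camera("side")[...,::-1].copy();t=bot.camera("top")[...,::-1].copy();cv2.imwrite("pics/sideE.png",s);cv2.imwrite("pics/topE.png",t);w,im=snap("wE")
# driver & bystanders: difference against the first pictures by place
cs,ct=cam("side"),cam("top")
D=lambda a,b:cv2.GaussianBlur(cv2.absdiff(a,b),(3,3),0).max(2)
ds=D(s0,s);dt=D(t0,t)
for n,X,r in(("driver",[.469,-.288,.12],18),("hex",[.466,-.389,.11],14),("driver top",[.469,-.288,.15],8)):
    for c,d in((cs,ds),(ct,dt)):
        x,y=proj(c,X).astype(int);q=d[y-r:y+r,x-r:x+r];print(n,c["n"],(q>40).mean().round(3))
for nm,d,boxes in(("side",ds,dict(beaker=(350,220,390,280),jar=(398,290,445,348))),("top",dt,dict(bottle=(190,158,222,192),pip=(220,152,318,176),beaker=(312,150,352,188),jar=(393,172,424,205)))):
    for k,(a,b,c_,e) in boxes.items():print(nm,k,(d[b:e,a:c_]>40).mean().round(3))
# cartridge axis in side view: predicted cap-top etc
tip=np.r_[B,.020]
g=s.astype(int).mean(2)
for q in(.06,.08,.1,.16,.18,.195,.205):
    x,y=np.round(proj(cs,tip+[0,0,q])).astype(int);print(q,(x,y),g[y,x-16:x+17:2].astype(int).tolist())
E
```

```text
[ 0.3679 -0.1587  0.3216] yaw -2.9 [0.9 0.5 0.6] [-0.04   0.034 -0.01 ] [-0.41  0.02 -0.02  1.53  0.    1.21] 0.08521861447426626
driver side 0.033
driver top 0.0
hex side 0.0
hex top 0.0
driver top side 0.0
driver top top 0.0
side beaker 0.0
side jar 0.0
top bottle 0.0
top pip 0.0
top beaker 0.0
top jar 0.0
0.06 (np.int64(274), np.int64(213)) [169, 174, 172, 118, 61, 100, 119, 121, 104, 107, 102, 97, 54, 55, 69, 69, 66]
0.08 (np.int64(274), np.int64(205)) [169, 171, 173, 171, 114, 89, 94, 94, 87, 86, 85, 91, 86, 70, 66, 73, 72]
0.1 (np.int64(274), np.int64(198)) [170, 168, 173, 170, 114, 128, 119, 90, 64, 67, 67, 61, 53, 63, 50, 75, 94]
0.16 (np.int64(274), np.int64(174)) [174, 171, 174, 172, 93, 3, 21, 34, 44, 29, 8, 10, 81, 90, 127, 135, 92]
0.18 (np.int64(273), np.int64(166)) [176, 175, 173, 173, 82, 32, 15, 6, 7, 11, 6, 46, 28, 96, 174, 180, 162]
0.195 (np.int64(273), np.int64(160)) [174, 175, 178, 176, 24, 15, 19, 7, 19, 17, 21, 20, 21, 88, 107, 132, 156]
0.205 (np.int64(273), np.int64(156)) [172, 177, 175, 174, 55, 86, 93, 89, 88, 74, 90, 119, 116, 163, 165, 139, 51]
```

```bash
python3 -c "
from workcell import bot
print(bot.job_done())"
```

```text
the job is handed in; nothing more can be done
None
```

I handed the job in at about 27 s: the cartridge is upright on the bottom of the bore with its neck in the yoke, the keeper is turned until it hit its stop (tongue measured about 2° short of the nominal closed direction, within my error), the flat driver is back upright in its hole, and the bystanders show no movement in the pictures.

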